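# Ratchet down the tea tray's hold-down clamp

## Task

The tea tray in this hotel room must be fastened to the counter: take the ratchet ring wrench from the rubber tool mat, fit it down over the square bolt head of the tray's hold-down clamp, and swing it back and forth (it drives clockwise and slips freely on the way back) until the bolt is turned fully home and the clamp plate sits on the tray's rim. Once you have begun to turn the bolt, keep the wrench on it until it is home; then lay the wrench flat back on the mat. Leave the mugs standing where they are.

Things in the scene. Friction and masses are not known exactly. Their poses are not given: they have to be found in the camera images.
- wrench_head (a point): Ratchet ring wrench, bare steel, 0.4 kg, 199 mm long: round head (64 mm across, 24 mm thick) with a 29.4 mm square hole through it, and a bar handle. The point: centre of the hole, 12 mm above the head's underside. x = from handle to head, z = up as it lies (use it this way up).
- wrench: The same wrench; origin under the hole's centre. The hole is in an inner ring with 18 ratchet teeth. Swung clockwise (from above) the wrench turns the ring after up to 20 degrees of lost motion; counter-clockwise the ring stays (drag about 0.15 N m). The hole's angle at the start is random, unreported: see it, or feel by pressing on the bolt and swinging clockwise till the head drops on.
- wrench_grip (a point): Middle of the wrench's handle, 105 mm behind the hole's centre and 18 mm above the head's underside; axes as wrench_head. The handle is flat-sided, 18 mm wide, 20 mm high (8 to 28 mm above the head's underside), from 51 to 151 mm behind the hole; a foot 24 mm wide at its end makes the wrench lie level.
- bolt_head (a point): The clamp's bolt: square steel head on the clamp plate, 26 mm square for 14 mm, then tapering over 14 mm more to a 16 mm square top (28 mm high). The point: on the axis 14 mm above the plate; x, y square to the flats. It turns with the bolt, sinks 2.5 mm per rad. The ring drops fully on within some 6 degrees of square; seated, the wrench's underside lies on the plate.
- bolt (a joint): Turn of the bolt in rad, growing clockwise seen from above. At 0 the clamp plate is 8 mm above the tray's rim; at 3.2 it sits on the rim and the bolt stops hard (fully home). The bolt turns stiffly (about 0.5 N m) and stays where it is left.
- clamp_foot (a point): Hold-down clamp, dark steel, fixed beside the tray's rim: foot 85 x 116 x 30 mm. The point: on the bolt's axis on top of the foot, 30 mm above the counter; x away from the robot, y to the tray. Two pillars, 14 mm thick, 100 mm above the counter, at x -13, y +48 and -48 mm: between them the handle, pointing to -x, can swing 50 degrees either way. Clamp plate top: 53 mm above the counter at bolt 0.
- tool_mat: Black rubber mat on the counter, 280 mm along x, 250 mm along y, 3 mm thick; origin at the centre of its underside. The wrench starts on it, beside a plain open-ended spanner and a screwdriver that are not needed.
- mug_a_mid (a point): White mug standing upside down on the tray, 84 mm across, 103 mm high, handle on one side; its centre.
- mug_b_mid (a point): A second mug, the same as the first; its centre.
Not all that is in view belongs to the job. Leave any yellow look-alike of the wrench alone. What is shaped like the part that bears bolt_head but turquoise is not meant.

How it is judged:
On the way, in this order (a step that is already met when the one before it is completed fails the run):
1. the wrench is lifted off the mat (height (world z) of wrench_head above 0.05 m), for 0.1 s.
2. the wrench's ring is seated over the bolt head (horizontal distance between wrench_head and bolt_head below 0.005 m and z of wrench_head in the frame of bolt_head below 0.003 m and angle between wrench_head's own z axis and vertical below 0.15 rad and value of joint bolt below 2 rad), for 0.1 s.
3. the bolt is turned fully home with the wrench still on it (horizontal distance between wrench_head and bolt_head below 0.005 m and z of wrench_head in the frame of bolt_head below 0.003 m and angle between wrench_head's own z axis and vertical below 0.15 rad and value of joint bolt above 3.08 rad), for 0.1 s.
At the end, for the whole second after the job is handed in: The bolt reads above 3.08 rad (home is 3.2), and the wrench lies flat (within 0.1 rad), at rest, on the tool mat: the centre of its hole (lower than 22 mm above the counter) and its grip point both over the mat (value of joint bolt above 3.08 rad and height (world z) of wrench_head below 0.022 m and angle between wrench_head's own z axis and vertical below 0.1 rad and linear speed of wrench below 0.02 m/s and x of wrench_head in the frame of tool_mat between -0.14 and 0.14 m and y of wrench_head in the frame of tool_mat between -0.125 and 0.125 m and x of wrench_grip in the frame of tool_mat between -0.14 and 0.14 m and y of wrench_grip in the frame of tool_mat between -0.125 and 0.125 m); the robot touches nothing.
It fails at once if the wrench is lifted off the bolt when the bolt has been turned beyond 1.5 rad and is not yet home (value of joint bolt between 1.5 and 3.08 rad and distance between wrench_head and bolt_head above 0.03 m).
It fails at once if an upturned mug is knocked over or shifted by more than 40 mm (distance of mug_a_mid from where it was at the start of the episode above 0.04 m or angle between mug_a_mid's own z axis and vertical above 0.4 rad).
It fails at once if an upturned mug is knocked over or shifted by more than 40 mm (distance of mug_b_mid from where it was at the start of the episode above 0.04 m or angle between mug_b_mid's own z axis and vertical above 0.4 rad).
It also fails if it takes over 72 s, if anything falls off the work surface, if the arm or the gripper's body presses on something with over 40 N, if the wrist force passes 120 N, or if a joint passes its speed limit or range.

## Robot

A 6-joint arm with a two-finger parallel gripper is mounted at the origin on the work surface. World frame = base frame: x ahead of the robot, y to its left, z up, the work surface at z = 0. Lengths are in m, angles in rad, forces in N, time in s.
With the tool pointing down it reaches from about 0.375 to 0.9 m from the base axis. Payload 3.1 kg.
Tool frame: the origin (TCP) lies at the very end of the fingers, on their centre line; the grasp point (between the pads) lies 19 mm behind it; z points along the fingers, y is the direction in which the jaws open and shut (so a half turn about z gives the same grasp; the last joint's range is limited). The gripper opens to 85 mm and grips with 20 to 120 N. Pads are 22 mm wide; open, the fingers measure 114 mm over their backs; the gripper's body (76 mm by 85 mm) begins 54 mm behind the grasp point. The pads swing forward as they close: fully open they stand 13 mm farther back than shut.
Start: joints at [0.939, 0.527, 1.433, -0, 1.181, -0.178], TCP at [0.274, 0.562, 0.231] pointing down, gripper open.
Joint ranges: [-3.08, 3.08], [-0.75, 2.2], [0.22, 2.44], [-1.43, 4.57], [0, 2.65], [-2.85, 2.85]. Speed limits (rad/s): [2.79, 2.79, 3.14, 3.14, 3.14, 3.14].

## Interface

Orientations are given as a unit quaternion [w, x, y, z].
In Python, from plant import * gives the robot as it stands.
- The arm moves only by the tool apply_moves, never from a script. Its argument "moves" is a list of rows, each a list of 2 entries, a list of its own where there are three numbers: the shift along the tool's x, y, z in cm, then the turn about the tool's z in rad. In form: [[[tx, ty, tz], twist], ...]. A call has 1 to 12 rows; each row shifts and turns the commanded pose from where the row before left it, along the tool's axes as they then stand; what a row does not reach is not made up. A row lasts 1/10 s, in which the tool goes at most 50 mm and 8.59 degrees, less where a joint would pass 70% of its speed; a pose out of reach is approached as far as the arm can. A call is refused whole if a number of a shift passes 5 or a number of a turn 0.15, either way. A call with a gripper value outside its range is refused whole. "grip" is the finger opening in cm, from 0 to 8.54, set as the call begins (left out, the last holds). The fingers move at their own pace and stop on an object; "squeeze" is the grip in N (left out, the last holds). Time passes only in rows, so rows that do not move let the fingers close. It gives the time, the measured TCP pose, the force and the opening at its end, in the units of the state.
- state(): the state, without advancing time (a new reading comes with each control period).
- capture(name): name is "scene" or "top"; returns the picture (420x560x3 uint8, red, green, blue); there is no depth.
- get_calibration(name): a dict with "fovy" (degrees; the focal length in pixels is half the picture's height over the tangent of half this angle, whatever the lens; pixels are square), "cx", "cy" (the principal point, pixels), "xyz" and "attitude" of the camera in the world. Camera axes: x right, y down, z forward; pixel columns grow to the right and rows downward; lengths in m; the calibration is good to about 2 mm. A picture is of the moment at which its call begins. get_calibration takes no time and is no camera call.
- sign_off(): hands the job in, once; it reports no verdict.
The state is a dict: "time_s": time; "q": joint angles; "joint_vel": joint speeds; "tau": joint torques, N m; "tool_pos": TCP position; "tool_rot": TCP orientation; "contact_force": force on the tool from outside, world axes, zero at the start; "ft_torque": the same for the moment, N m; "finger_gap": finger opening in m.
Only numpy, scipy, OpenCV 4.12 (cv2) and the standard library are available. Lean on these libraries where they do the work, as an engineer would, in place of code of your own. Each camera call takes 0.05 s, during which the arm holds its last target.

## Working session

There is one attempt and no reset: what is moved stays moved. The work goes in short steps, Python scripts to look and compute and a tool call to move; the robot and the scene stay as the last step left them, time stands still between calls to the robot, and variables do not carry over. Pictures are saved under pics/ and viewed, and the job is handed in when it is done.

Besides the shell and the picture viewer there is one more tool, called after ">>>" as a command line: name --argument value ..., lists and objects as JSON in quotes. apply_moves: Moves the arm, as the interface text tells. Its arguments: {"type":"object","properties":{"moves":{"type":"array"},"grip":{"type":"number"},"squeeze":{"type":"number"}},"required":["moves"]}

```bash
ls; mkdir -p pics; python3 - <<'E'
from plant import *
import cv2
print(state())
for n in ("scene","top"):
    c=get_calibration(n); print(n,c)
    im=capture(n); cv2.imwrite(f"pics/{n}0.png",im[:,:,::-1])
E
```

```text
pics
{'time_s': 0.0, 'q': array([ 9.38500784e-01,  5.28475857e-01,  1.43389988e+00,  2.61394308e-05,
        1.18137031e+00, -1.78489630e-01]), 'joint_vel': array([-0.00013644, -0.00084142, -0.00217417, -0.00023329, -0.00027275,
        0.00230224]), 'tau': array([-6.56190264e-05, -4.42353594e+01, -1.78026545e+01, -2.10003755e-04,
        8.42353329e-03,  4.56941919e-06]), 'tool_pos': array([0.27353093, 0.5611815 , 0.23032842]), 'tool_rot': array([-4.35732956e-04,  2.24965665e-01,  9.74366097e-01, -9.84660502e-04]), 'contact_force': array([-0.02253889, -0.44441557,  0.49814948]), 'ft_torque': array([ 0.05370829,  0.01370977, -0.01321631]), 'finger_gap': 0.08513324510059692}
scene {'fovy': 51.24279672723088, 'cx': 284.223438721, 'cy': 206.5099987393192, 'xyz': array([1.08036518, 0.69719525, 0.6946208 ]), 'attitude': array([-0.16400281,  0.31056269,  0.83024394, -0.43283818])}
top {'fovy': 54.64431887186605, 'cx': 275.85417370453916, 'cy': 222.9848540603872, 'xyz': array([0.3907564 , 0.02506629, 1.08447673]), 'attitude': array([-0.04873695,  0.71124794, -0.69998523,  0.04209211])}
```

View pics/top0.png

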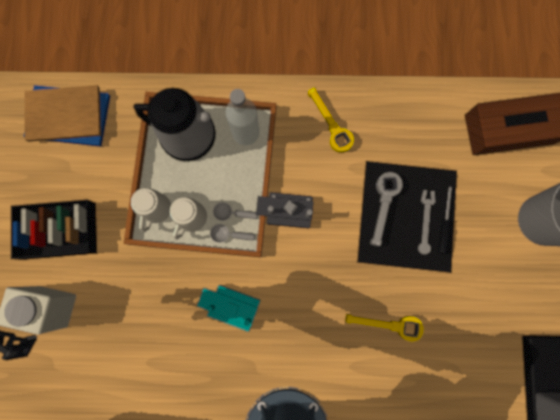

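View pics/scene0.png

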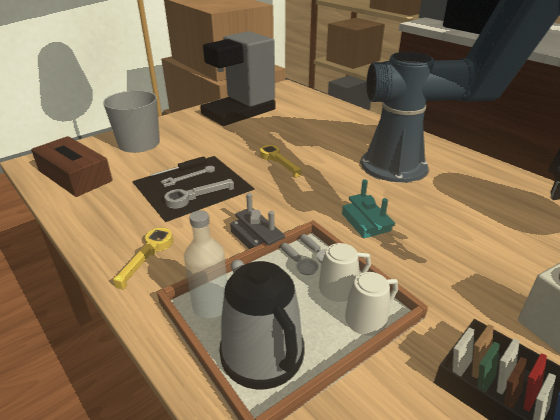

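The top view shows four candidates for the wrench: steel ring wrench with square hole, head (389,184), on the black mat. Two yellow look-alikes sit at (342,139) and (411,328), and a plain open spanner at (428,222). The steel ring wrench matches the description. For the clamp, the dark steel one at (290,208) is the target, and the turquoise one at (228,307) is not. I'll confirm with a crop and measure.

```bash
cat > h.py <<'E'
import numpy as np, cv2
from plant import *
from scipy.spatial.transform import Rotation as R
def cam(n):
    c=get_calibration(n); q=np.array(c['attitude']); Rm=R.from_quat([q[1],q[2],q[3],q[0]]).as_matrix()
    f=210/np.tan(np.radians(c['fovy'])/2)
    return Rm,np.array(c['xyz']),f,c['cx'],c['cy']
def proj(n,p):
    Rm,t,f,cx,cy=cam(n); v=(np.atleast_2d(p)-t)@Rm
    return np.c_[cx+f*v[:,0]/v[:,2],cy+f*v[:,1]/v[:,2]]
def unproj(n,uv,z):
    Rm,t,f,cx,cy=cam(n); uv=np.atleast_2d(uv).astype(float)
    d=np.c_[(uv[:,0]-cx)/f,(uv[:,1]-cy)/f,np.ones(len(uv))]@Rm.T
    return t+d*((z-t[2])/d[:,2])[:,None]
def crop(im,u0,v0,w,h,s,name):
    c=cv2.resize(im[v0:v0+h,u0:u0+w],None,fx=s,fy=s,interpolation=cv2.INTER_CUBIC)
    cv2.imwrite(name,c[:,:,::-1])
def tcp():
    s=state(); q=s['tool_rot']; return np.array(s['tool_pos']),R.from_quat([q[1],q[2],q[3],q[0]]),s
E
python3 - <<'E'
from h import *
im=cv2.imread('pics/top0.png')[:,:,::-1]
crop(im,350,155,115,120,5,'pics/c1.png'); crop(im,240,175,120,70,6,'pics/c2.png')
im=cv2.imread('pics/scene0.png')[:,:,::-1]
crop(im,130,140,160,120,5,'pics/c3.png')
print(proj('top',[[0,0,0],[.274,.562,.231]]), unproj('top',[[389,184],[380,243]],.02),unproj('top',[[290,208]],.07))
E
```

```text
[[286.82765297 431.92561852]
 [ 17.67663789 328.38119696]] [[ 0.63775998 -0.26383033  0.02      ]
 [ 0.47963181 -0.23730768  0.02      ]] [[0.56054639 0.00057893 0.07      ]]
```

View pics/c1.png

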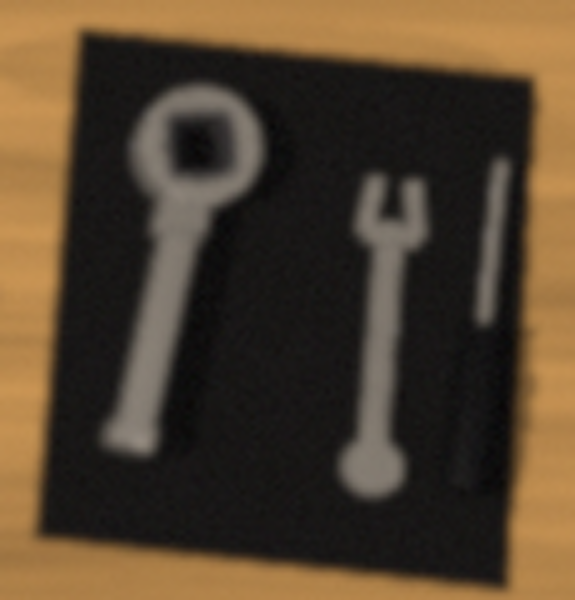

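View pics/c2.png

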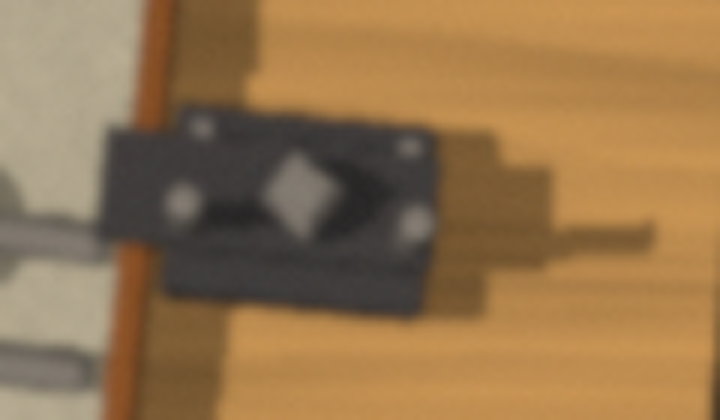

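View pics/c3.png

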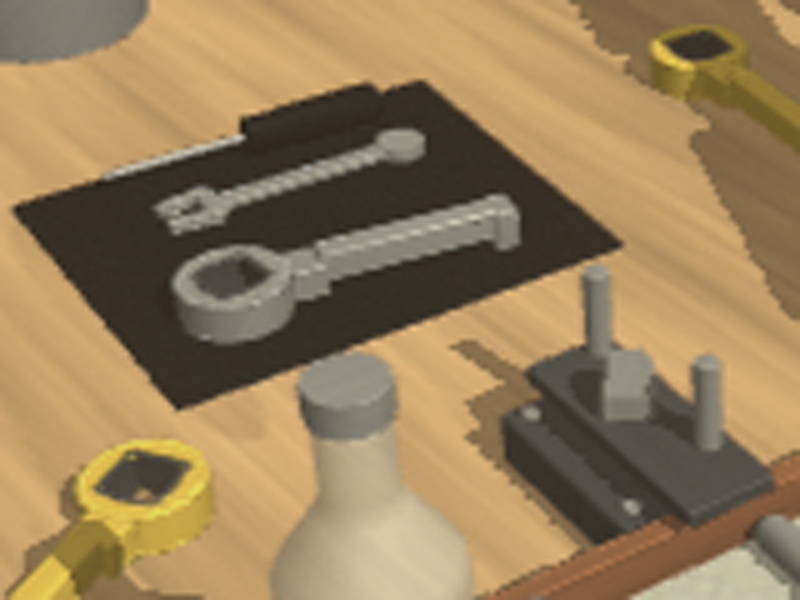

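```bash
cat > fit.py <<'E'
from h import *
from scipy.optimize import minimize
S=4
def hullmask(n,prims,box):
    u0,v0,w,h=box; m=np.zeros((h*S,w*S),np.uint8)
    for P in prims:
        uv=(proj(n,P)-[u0,v0]+.5)*S-.5
        cv2.fillConvexPoly(m,cv2.convexHull(uv.astype(np.float32)).round().astype(np.int32),255)
    return cv2.resize(m,(w,h),interpolation=cv2.INTER_AREA)/255.
def boxp(x0,x1,y0,y1,z0,z1): return np.array([[x,y,z] for x in(x0,x1) for y in(y0,y1) for z in(z0,z1)])
def T(P,x,y,a,z):
    c,s=np.cos(a),np.sin(a); return np.c_[x+c*P[:,0]-s*P[:,1],y+s*P[:,0]+c*P[:,1],P[:,2]+z]
t=np.linspace(0,2*np.pi,48,endpoint=False)
head=np.r_[np.c_[.032*np.cos(t),.032*np.sin(t),0*t],np.c_[.032*np.cos(t),.032*np.sin(t),0*t+.024]]
wr=[head,boxp(-.151,-.051,-.009,.009,.008,.028),boxp(-.051,-.028,-.012,.012,.004,.024),boxp(-.167,-.151,-.012,.012,0,.028)]
def bolt(h0):
    b=boxp(-.013,.013,-.013,.013,0,.014); c=boxp(-.008,.008,-.008,.008,.028,.028)
    a=boxp(-.013,.013,-.013,.013,.014,.014)
    return [b,np.r_[a,c]]
def opt(prims,z,p0,obs,step):
    def cost(p):
        return sum(((hullmask(n,[T(P,p[0],p[1],p[2],z) for P in prims],box)-o)**2).sum() for n,o,box in obs)
    best=None
    for k in range(4):
        sim=np.array([p0]+[np.array(p0)+np.eye(3)[i]*step[i]*(-1)**k/(1+k*.5) for i in range(3)])
        r=minimize(cost,p0,method='Nelder-Mead',options=dict(initial_simplex=sim,xatol=1e-5,fatol=1e-3,maxiter=250))
        p0=r.x
    return r
E
python3 - <<'E'
from fit import *
it=cv2.imread('pics/top0.png'); isc=cv2.imread('pics/scene0.png')
g=lambda im,b:cv2.cvtColor(im,cv2.COLOR_BGR2GRAY)[b[1]:b[1]+b[3],b[0]:b[0]+b[2]].astype(float)
bt=(368,166,40,86); bs=(162,175,75,36)
def obs(n,im,b,lo,hi): return (n,np.clip((g(im,b)-lo)/(hi-lo),0,1),b)
ot=obs('top',it,bt,35,100); os_=obs('scene',isc,bs,60,110)
# fill hole
def fill(o):
    m=(o[1]>.5).astype(np.uint8); cs,h=cv2.findContours(m,cv2.RETR_EXTERNAL,cv2.CHAIN_APPROX_NONE)
    c=max(cs,key=cv2.contourArea); k=np.zeros_like(m); cv2.drawContours(k,[c],-1,1,-1); kk=cv2.erode(k,np.ones((3,3)))
    v=o[1]*cv2.dilate(k,np.ones((3,3))); v[kk>0]=1; return (o[0],v,o[2])
ot=fill(ot);os_=fill(os_)
for O in ([ot],[os_],[ot,os_]):
    r=opt(wr,.003,[.636,-.262,-.16],O,[.006,.006,.05]); print('wrench',r.x,np.degrees(r.x[2]),r.fun)
# hole
q=np.array([[168,115],[230,110],[237,172],[172,178]]);uv=(q+.5)/5-.5+[350,155]
P=unproj('top',uv,.027);print(P, P.mean(0));d=np.diff(np.r_[P,P[:1]],axis=0);print(np.degrees(np.arctan2(d[:,1],d[:,0]))%90,np.linalg.norm(d,axis=1))
# pillar bases / tops
for nm,z in (('tops',.1),):
    q=np.array([[182,203],[415,220]]);print(unproj('top',(q+.5)/6-.5+[240,175],z))
    q=np.array([[596,275],[706,362]]);print(unproj('scene',(q+.5)/5-.5+[130,140],z))
b=(280,195,22,24);G=g(it,b);np.set_printoptions(linewidth=200);print(G.astype(int))
E
```

```text
wrench [ 0.6382732  -0.26459519 -0.24293317] -13.919045194821447 14.27677083688795
wrench [ 0.63748838 -0.26299523 -0.22838293] -13.085377940757114 54.1409723952326Traceback (most recent call last):
  File "<stdin>", line 14, in <module>
  File "fit.py", line 26, in opt
    r=minimize(cost,p0,method='Nelder-Mead',options=dict(initial_simplex=sim,xatol=1e-5,fatol=1e-3,maxiter=250))
    res = _minimize_neldermead(fun, x0, args, callback, bounds=bounds,
                               **options)
    fxcc = func(xcc)
    fx = function(np.copy(x), *(wrapper_args + args))
  File "fit.py", line 22, in cost
    return sum(((hullmask(n,[T(P,p[0],p[1],p[2],z) for P in prims],box)-o)**2).sum() for n,o,box in obs)
  File "fit.py", line 22, in <genexpr>
    return sum(((hullmask(n,[T(P,p[0],p[1],p[2],z) for P in prims],box)-o)**2).sum() for n,o,box in obs)
                 ~~~~~~~~^^^^^^^^^^^^^^^^^^^^^^^^^^^^^^^^^^^^^^^^^^^^^^
  File "fit.py", line 7, in hullmask
    uv=(proj(n,P)-[u0,v0]+.5)*S-.5
        ~~~~^^^^^
  File "h.py", line 9, in proj
    Rm,t,f,cx,cy=cam(n); v=(np.atleast_2d(p)-t)@Rm
                 ~~~^^^
  File "h.py", line 5, in cam
    c=get_calibration(n); q=np.array(c['attitude']); Rm=R.from_quat([q[1],q[2],q[3],q[0]]).as_matrix()
ValueError: time passes only in moves, steps and waits
```

```bash
python3 - <<'E'
from plant import *
import pickle
pickle.dump({n:get_calibration(n) for n in('scene','top')},open('cal.pkl','wb'))
E
sed -i 's/^def cam(n):/import pickle; CAL=pickle.load(open("cal.pkl","rb"))\ndef cam(n):/; s/c=get_calibration(n);/c=CAL[n];/' h.py
python3 - <<'E'
from fit import *
it=cv2.imread('pics/top0.png'); isc=cv2.imread('pics/scene0.png')
g=lambda im,b:cv2.cvtColor(im,cv2.COLOR_BGR2GRAY)[b[1]:b[1]+b[3],b[0]:b[0]+b[2]].astype(float)
q=np.array([[168,115],[230,110],[237,172],[172,178]]);uv=(q+.5)/5-.5+[350,155]
P=unproj('top',uv,.027);print(P, P.mean(0));d=np.diff(np.r_[P,P[:1]],axis=0);print(np.degrees(np.arctan2(d[:,1],d[:,0]))%90,np.linalg.norm(d,axis=1))
q=np.array([[182,203],[415,220]]);print('top',unproj('top',(q+.5)/6-.5+[240,175],.1))
q=np.array([[596,275],[706,362]]);print('scene',unproj('scene',(q+.5)/5-.5+[130,140],.1))
np.set_printoptions(linewidth=200)
b=(280,195,22,24);G=g(it,b);print(G.astype(int))
b=(246,205,22,26);G=g(isc,b);print(G.astype(int))
crop(it[:,:,::-1],372,168,34,34,16,'pics/c4.png'); crop(it[:,:,::-1],262,190,60,40,12,'pics/c5.png'); crop(isc[:,:,::-1],225,185,70,60,10,'pics/c6.png')
E
```

```text
[[ 0.65327158 -0.24689658  0.027     ]
 [ 0.65646481 -0.27980032  0.027     ]
 [ 0.62293469 -0.28278283  0.027     ]
 [ 0.61919375 -0.24841795  0.027     ]] [ 0.63796621 -0.26447442  0.027     ]
[5.54307115 5.08309581 6.21270943 2.55621711] [0.03305832 0.03366251 0.0345679  0.03411177]
top [[ 0.55374541  0.05055427  0.1       ]
 [ 0.54815326 -0.04470836  0.1       ]]
scene [[ 0.54967331 -0.04064991  0.1       ]
 [ 0.55575168  0.05179596  0.1       ]]
[[ 60  61  61  62  62  63  61  63  62  63  66  69  71  73  78  80  81  79  79  82  84  91]
 [ 57  58  59  59  59  60  61  59  60  59  61  61  59  61  60  61  63  63  63  63  65  69]
 [ 54  56  56  57  57  58  60  58  57  58  57  56  57  57  58  58  59  59  60  60  59  60]
 [ 56  56  58  58  60  60  61  58  57  55  53  55  56  57  56  58  60  59  58  58  56  58]
 [ 58  59  60  62  60  61  61  60  63  63  58  56  57  56  57  59  60  59  58  55  56  53]
 [ 61  61  62  60  62  62  62  67  76  81  74  65  59  57  57  56  59  57  55  56  55  56]
 [ 60  61  63  61  61  61  67  80  94 100  92  76  63  57  52  51  52  51  53  55  57  59]
 [ 60  6
[... 3206 characters left out ...]
2 121 119 120 120 121 113  83  78  64  61  60  61  61  61  66]
 [ 56  69  80  83  83  91  91  88  80  80  80  81  81  75  62  62  62  61  60  60  61  62]
 [ 54  55  66  79  81  81  81  81  81  80  80  78  80  80  81  80  75  60  61  61  61  61]
 [ 56  53  54  64  77  82  81  82  81  81  81  79  79  81  81  80  81  80  75  61  62  61]
 [ 60  59  53  54  62  79  81  82  82  81  80  79  80  78  80  79  80  79  80  74  61  60]
 [ 59  60  58  55  53  60  75  82  81  82  81  79  80  79  79  80  81  81  81  80  81  75]
 [ 61  59  60  60  53  53  59  74  82  80  81  81  81  80  80  78  82  80  80  81  82  81]
 [ 60  61  61  60  60  54  53  57  72  81  81  81  81  80  80  80  79  80  80  81  81  82]]
```

View pics/c4.png

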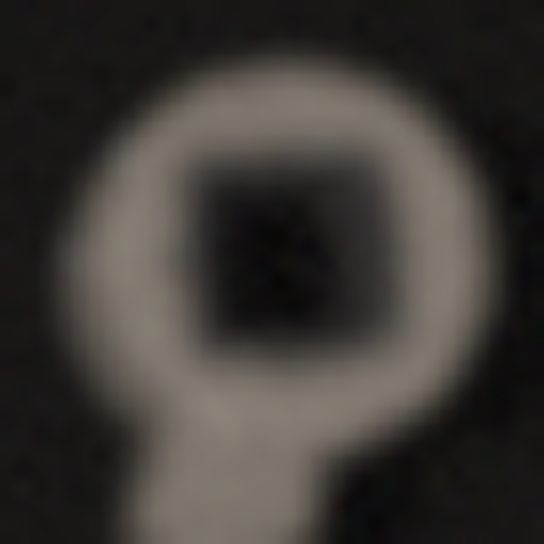

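View pics/c5.png

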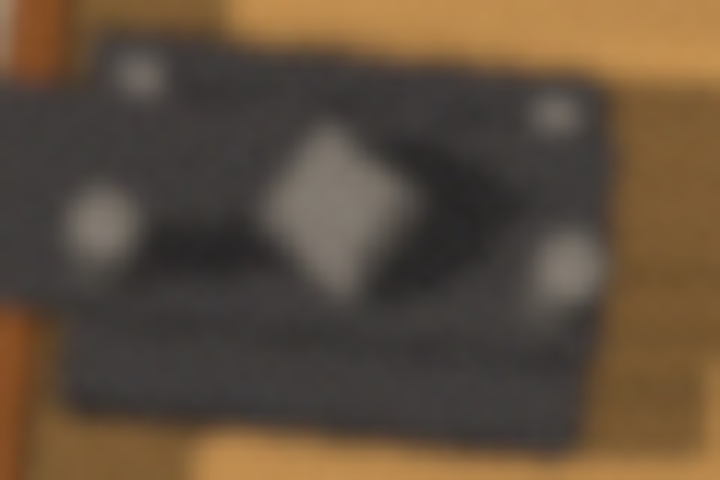

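View pics/c6.png

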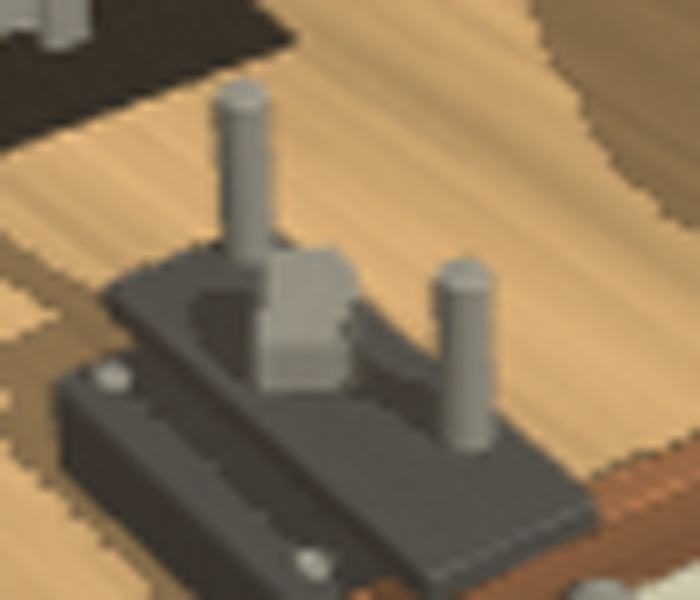

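```bash
cat > b.py <<'E'
from fit import *
it=cv2.imread('pics/top0.png'); isc=cv2.imread('pics/scene0.png')
g=lambda im,b:cv2.cvtColor(im,cv2.COLOR_BGR2GRAY)[b[1]:b[1]+b[3],b[0]:b[0]+b[2]].astype(float)
b=(280,195,22,24); ot=('top',np.clip((g(it,b)-58)/(118-58),0,1),b)
ot[1][:5]=0
b2=(246,205,22,26); G=g(isc,b2); hsv=cv2.cvtColor(isc,cv2.COLOR_BGR2HSV)[b2[1]:b2[1]+b2[3],b2[0]:b2[0]+b2[2]]
m=np.clip((G-85)/35,0,1)*(G<152)*(hsv[...,1]<60)
m[:,:5]*=(np.arange(26)>=10)[:,None]; m[:5,:6]=0; m[:4]=0; m[:,16:]=0
m[4,:6]=0
os_=('scene',m,b2)
print((m*9).astype(int))
for z in (.053,):
  for O in ([ot],[os_],[ot,os_]):
    for a0 in (.5,.9):
      r=opt(bolt(0),z,[.5645,.0034,a0],O,[.004,.004,.15]); print(z,r.x.round(4),np.degrees(r.x[2])%90,r.fun)
E
python3 b.py
```

```text
[[0 0 0 0 0 0 0 0 0 0 0 0 0 0 0 0 0 0 0 0 0 0]
 [0 0 0 0 0 0 0 0 0 0 0 0 0 0 0 0 0 0 0 0 0 0]
 [0 0 0 0 0 0 0 0 0 0 0 0 0 0 0 0 0 0 0 0 0 0]
 [0 0 0 0 0 0 0 0 0 0 0 0 0 0 0 0 0 0 0 0 0 0]
 [0 0 0 0 0 0 6 4 0 0 0 0 0 0 0 0 0 0 0 0 0 0]
 [0 0 0 0 0 9 9 9 9 9 9 9 9 0 0 0 0 0 0 0 0 0]
 [0 0 0 0 0 9 9 9 9 9 9 9 9 9 0 0 0 0 0 0 0 0]
 [0 0 0 0 0 6 9 9 9 9 9 9 9 9 0 0 0 0 0 0 0 0]
 [0 0 0 0 0 7 9 9 9 9 9 9 9 9 9 0 0 0 0 0 0 0]
 [0 0 0 0 0 6 9 9 9 9 9 9 9 9 9 0 0 0 0 0 0 0]
 [0 0 0 0 0 7 9 9 9 9 9 9 9 9 3 4 0 0 0 0 0 0]
 [0 0 0 0 2 9 9 9 9 9 9 9 9 9 2 0 0 0 0 0 0 0]
 [0 0 0 0 3 9 9 9 9 9 9 9 9 3 2 0 0 0 0 0 0 0]
 [0 0 0 0 3 9 9 9 9 9 9 9 9 3 2 0 0 0 0 0 0 0]
 [0 0 0 0 2 9 9 9 9 9 9 9 9 8 0 0 0 0 0 0 0 0]
 [0 0 0 0 1 9 9 9 9 8 9 9 9 6 0 0 0 0 0 0 0 0]
 [0 0 0 0 1 9 9 8 9 9 9 9 9 6 0 0 0 0 0 0 0 0]
 [0 0 0 0 1 9 9 8 9 8 9 9 9 7 0 0 0 0 0 0 0 0]
 [0 0 0 0 0 9 9 9 8 9 9 9 7 0 0 0 0 0 0 0 0 0]
 [0 0 0 0 0 1 1 0 0 0 0 0 0 0 0 0 0 0 0 0 0 0]
 [0 0 0 0 0 0 0 0 0 0 0 0 0 0 0 0 0 0 0 0 0 0]
 [0 0 0 0 0 0 0 0 0 0 0 0 0 0 0 0 0 0 0 0 0 0]
 [0 0 0 0 0 0 0 0 0 0 0 0 0 0 0 0 0 0 0 0 0 0]
 [0 0 0 0 0 0 0 0 0 0 0 0 0 0 0 0 0 0 0 0 0 0]
 [0 0 0 0 0 0 0 0 0 0 0 0 0 0 0 0 0 0 0 0 0 0]
 [0 0 0 0 0 0 0 0 0 0 0 0 0 0 0 0 0 0 0 0 0 0]]
0.053 [0.5652 0.0019 0.8874] 50.84455372044037 12.231822376009227
0.053 [0.5655 0.0024 0.9078] 52.0121880023432 11.981795463283351
0.053 [0.5654 0.0032 0.9116] 52.23314280051703 15.540450533154438
0.053 [0.5654 0.0032 0.9117] 52.23584695735329 15.540450533154438
0.053 [0.5654 0.0031 0.9097] 52.12042780650732 28.15162810222128
0.053 [0.565  0.0025 0.9169] 52.53211943739051 27.839247149840332
```

```bash
cat > hole.py <<'E'
from fit import *
def holefit(n,im,x,y,z,a0):
    g=cv2.cvtColor(im,cv2.COLOR_BGR2GRAY).astype(float)
    c=proj(n,[[x,y,z]])[0]; b=(int(c[0])-16,int(c[1])-16,32,32); G=g[b[1]:b[1]+32,b[0]:b[0]+32]
    tt=np.linspace(0,2*np.pi,60); disk=hullmask(n,[np.c_[x+.025*np.cos(tt),y+.025*np.sin(tt),0*tt+z]],b)>.5
    lo,hi=np.percentile(G[disk],[8,88]); o=np.clip((hi-G)/(hi-lo)*1.3,0,1)*disk
    sq=[np.array([[i,j,0.] for i in(-.0147,.0147) for j in(-.0147,.0147)])]
    best=min((opt(sq,z,[x,y,a],[(n,o,b)],[.003,.003,.15]) for a in (a0-.4,a0,a0+.4)),key=lambda r:r.fun)
    return best.x,np.degrees(best.x[2])%90,best.fun
if __name__=='__main__':
    print(holefit('top',cv2.imread('pics/top0.png'),.638,-.2642,.027,.08))
    print(holefit('scene',cv2.imread('pics/scene0.png'),.638,-.2642,.027,.08))
E
python3 hole.py
python3 - <<'E'
from h import *
im=cv2.imread('pics/scene0.png')[:,:,::-1]
crop(im,160,170,50,45,12,'pics/c7.png')
p,r,s=tcp(); print(p,r.as_matrix().round(3))
E
```

```text
(array([ 0.6375823 , -0.26361734,  0.04192853]), np.float64(2.402327815492823), np.float64(10.60198486168121))
(array([ 0.63711111, -0.26244074, -0.15981481]), np.float64(80.84328560744629), np.float64(16.115583856636338))
[0.27359543 0.56121789 0.23043749] [[-0.899  0.438 -0.001]
 [ 0.438  0.899 -0.002]
 [ 0.    -0.002 -1.   ]]
```

View pics/c7.png

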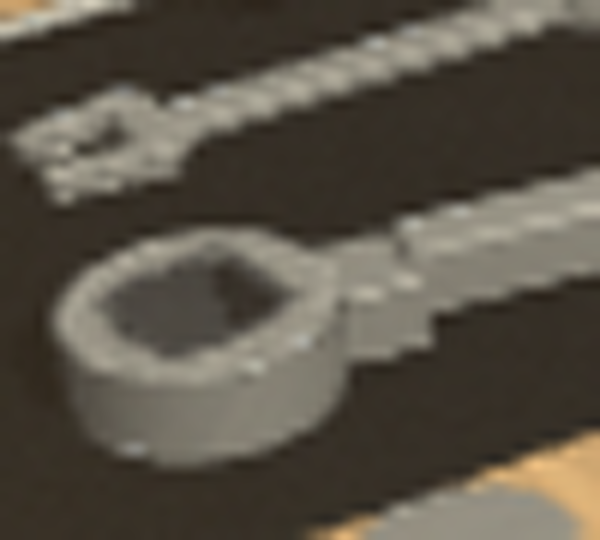

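>>> apply_moves --moves '[[[0,0,0],-0.107],[[0,0,0],-0.108],[[-1,-1.6,0],0],[[-2.2,-3.6,0],0],[[-2.2,-3.6,0],0],[[-2.2,-3.6,0],0],[[-2.2,-3.6,0],0],[[-2.2,-3.6,0],0],[[-2.2,-3.6,0],0],[[-2.2,-3.6,0],0],[[-2.2,-3.6,0],0],[[-2.2,-3.6,0],0]]' --grip 8.5

```text
time_s: 1.3
tool_pos: [0.3956, 0.1806, 0.2312]
tool_rot: [-0.0, 0.119, 0.993, -0.0]
contact_force: [-0.2, -0.4, -0.1]
finger_gap: 0.0852
```

```bash
cat >> h.py <<'E'
def rel(target_xy,phi=None,z=None):
    p,r,s=tcp(); m=r.as_matrix(); cur=np.degrees(np.arctan2(m[1,0],m[0,0]))
    d=np.array([target_xy[0]-p[0],target_xy[1]-p[1],0 if z is None else z-p[2]])
    print('t',s['time_s'],'tcp',p.round(4),'phi',cur.round(2),'tilt',np.degrees(np.arccos(-m[2,2])).round(2),'F',np.round(s['contact_force'],1),'M',np.round(s['ft_torque'],2),'gap',round(s['finger_gap'],4),'q',np.round(s['q'],2))
    print('tool shift cm',(m.T@d*100).round(2))
    if phi is not None: 
        dphi=(phi-cur+180)%360-180; print('twist needed',-np.radians(dphi)); a=np.radians(phi); 
        print('shift in final axes',(100*(d[0]*np.cos(a)+d[1]*np.sin(a))).round(2),(100*(d[0]*np.sin(a)-d[1]*np.cos(a))).round(2),(-100*d[2]).round(2))
E
python3 -c "
from h import *
rel([.536,-.239],166.3,.012)
c=np.array([[100,300],[175,355],[290,292],[200,252]]);P=unproj('scene',(c+.5)/12-.5+[160,170],.027);d=np.diff(np.r_[P,P[:1]],axis=0);print(np.degrees(np.arctan2(d[:,1],d[:,0]))%90,np.linalg.norm(d,axis=1))
"
```

```text
t 1.3 tcp [0.3956 0.1806 0.2312] phi 166.33 tilt 0.01 F [-0.2 -0.4 -0.1] M [-0.03 -0.01 -0.02] gap 0.0852 q [ 0.17  0.27  1.89 -0.    0.98 -1.16]
tool shift cm [-23.56 -37.45  21.92]
twist needed 0.0005778183994983064
shift in final axes -23.57 -37.44 21.92
[ 3.00942824  9.97469138 13.9075993   6.26924388] [0.03158351 0.03375953 0.02961339 0.02795678]
```

>>> apply_moves --moves '[[[-2.35,-3.75,0],0],[[-2.35,-3.75,0],0],[[-2.35,-3.75,0],0],[[-2.35,-3.75,0],0],[[-2.35,-3.75,0],0],[[-2.35,-3.75,0],0],[[-2.35,-3.75,0],0],[[-2.35,-3.75,2.5],0],[[-2.35,-3.75,3.5],0],[[-2.35,-3.7,3.5],0],[[0,0,4],0],[[0,0,2.5],0]]'

```text
time_s: 2.5
tool_pos: [0.5308, -0.2282, 0.0764]
tool_rot: [-0.002, 0.12, 0.993, 0.001]
contact_force: [-0.7, 1.1, 0.2]
finger_gap: 0.0847
```

```bash
python3 -c "
from h import *
rel([.536,-.239],166.3,.012)
for n in('top','scene'):
    im=capture(n); cv2.imwrite(f'pics/{n}1.png',im[:,:,::-1])
    print(proj(n,[tcp()[0]]))
im=cv2.imread('pics/scene1.png')[:,:,::-1]; crop(im,140,90,160,140,5,'pics/c8.png')
im=cv2.imread('pics/top1.png')[:,:,::-1]; crop(im,340,150,130,130,5,'pics/c9.png')
"
```

```text
t 2.5 tcp [ 0.5308 -0.2282  0.0764] phi 166.18 tilt 0.21 F [-0.7  1.1  0.2] M [ 0.06 -0.   -0.04] gap 0.0847 q [-0.6   0.68  1.67  0.    0.79 -1.93]
tool shift cm [-0.78 -0.94  6.43]
twist needed -0.002105348744943656
shift in final axes -0.76 -0.93 6.44
[[380.42424175 221.74740414]]
[[214.71332416 171.71784486]]
```

View pics/c8.png

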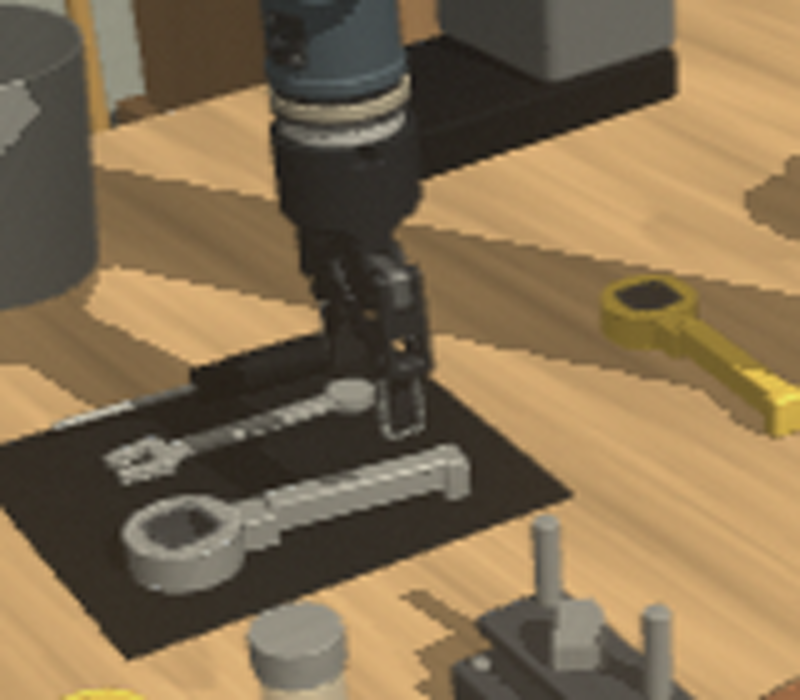

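View pics/c9.png

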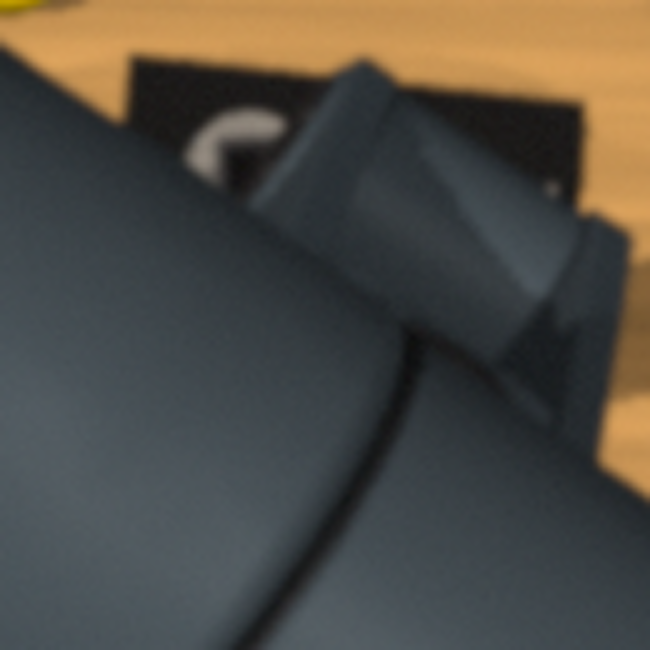

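>>> apply_moves --moves '[[[0,0,0],0],[[0,0,0],0]]'

```text
time_s: 2.8
tool_pos: [0.5331, -0.2277, 0.0811]
tool_rot: [0.001, 0.119, 0.993, -0.001]
contact_force: [0.5, -0.2, -0.2]
finger_gap: 0.0852
```

```bash
python3 -c "
from h import *
rel([.536,-.239],166.3,.012)
"
```

```text
t 2.8 tcp [ 0.5331 -0.2277  0.0811] phi 166.34 tilt 0.17 F [ 0.5 -0.2 -0.2] M [-0.05 -0.01 -0.02] gap 0.0852 q [-0.6   0.68  1.67  0.    0.79 -1.93]
tool shift cm [-0.53 -1.03  6.91]
twist needed 0.0007546193082912167
shift in final axes -0.55 -1.03 6.91
```

>>> apply_moves --moves '[[[-0.55,-1.03,0],0],[[0,0,2],0],[[0,0,2],0],[[0,0,1.5],0],[[0,0,0.8],0],[[0,0,0],0],[[0,0,0],0]]' --grip 4.5

```text
time_s: 3.5
tool_pos: [0.5354, -0.2389, 0.017]
tool_rot: [0.0, 0.119, 0.993, -0.0]
contact_force: [0.7, -0.0, 0.0]
finger_gap: 0.0452
```

```bash
python3 -c "
from h import *
rel([.536,-.239],166.3,.010)
for n in('scene',):
    im=capture(n); crop(im,150,130,110,90,7,'pics/c10.png')
rel([.536,-.239],166.3,.010)
"
```

```text
t 3.5 tcp [ 0.5354 -0.2389  0.017 ] phi 166.32 tilt 0.06 F [ 0.7 -0.   0. ] M [ 0.    0.01 -0.05] gap 0.0452 q [-0.61  0.79  1.67 -0.    0.68 -1.94]
tool shift cm [-0.06  0.01  0.7 ]
twist needed 0.000406811828052884
shift in final axes -0.06 0.01 0.7
t 3.55 tcp [ 0.5355 -0.239   0.0172] phi 166.33 tilt 0.09 F [ 0.4  0.6 -0. ] M [ 0.03 -0.02 -0.01] gap 0.0449 q [-0.61  0.79  1.67 -0.    0.68 -1.94]
tool shift cm [-0.04  0.01  0.72]
twist needed 0.0004392192640116999
shift in final axes -0.04 0.01 0.72
```

View pics/c10.png

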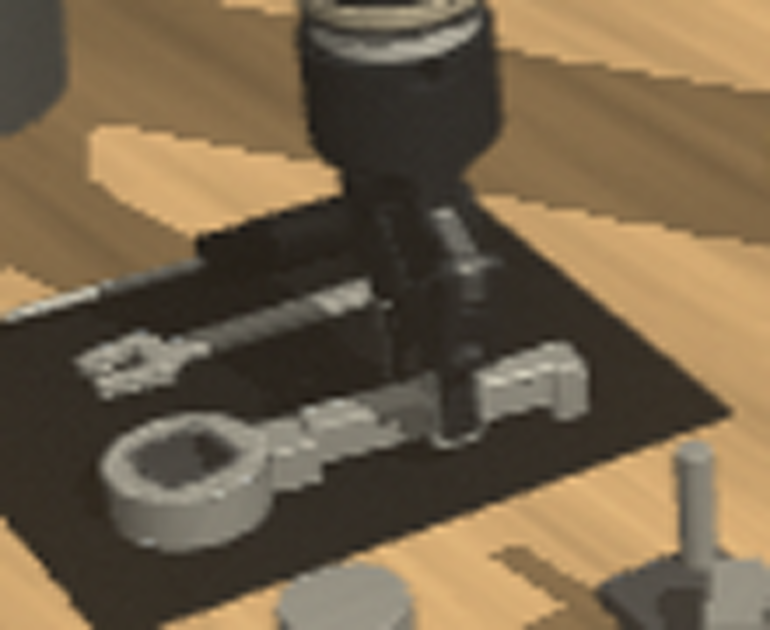

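The fingers straddle the handle, at crop (455,400). Going down the last bit and closing.

>>> apply_moves --moves '[[[0,0,0.6],0],[[0,0,0],0]]'

```text
time_s: 3.75
tool_pos: [0.5349, -0.2385, 0.0104]
tool_rot: [-0.0, 0.119, 0.993, 0.0]
contact_force: [-0.3, -1.1, -0.9]
finger_gap: 0.0446
```

>>> apply_moves --moves '[[[0,0,0],0],[[0,0,0],0],[[0,0,0],0],[[0,0,0],0],[[0,0,0],0]]' --grip 0 --squeeze 90

```text
time_s: 4.25
tool_pos: [0.535, -0.2388, 0.011]
tool_rot: [0.0, 0.119, 0.993, -0.0]
contact_force: [-1.6, -0.0, 5.4]
finger_gap: 0.0161
```

```bash
python3 -c "
from h import *
rel([.536,-.239],166.3,.010)
"
```

```text
t 4.25 tcp [ 0.535  -0.2388  0.011 ] phi 166.31 tilt 0.03 F [-1.6 -0.   5.4] M [ 0.05  0.24 -0.14] gap 0.0161 q [-0.61  0.8   1.67 -0.    0.67 -1.94]
tool shift cm [-0.1  0.   0.1]
twist needed 0.00015451868727890577
shift in final axes -0.1 0.0 0.1
```

>>> apply_moves --moves '[[[0,0,-1],0],[[0,0,-2.5],0],[[0,0,-3],0],[[0,0,-3],0],[[0,0,-3],0],[[0,0,-2.5],0],[[0,0,0],0],[[0,0,0],0]]'

```text
time_s: 5.05
tool_pos: [0.5342, -0.238, 0.1599]
tool_rot: [-0.001, 0.119, 0.993, 0.0]
contact_force: [-0.6, -0.7, -5.5]
finger_gap: 0.0159
```

```bash
python3 -c "
from h import *
rel([.536,-.239],166.3,.15)
for n in('scene','top'):
    im=capture(n); cv2.imwrite(f'pics/{n}2.png',im[:,:,::-1])
im=cv2.imread('pics/scene2.png')[:,:,::-1]; crop(im,120,80,140,110,5,'pics/c11.png')
"
```

```text
t 5.05 tcp [ 0.5342 -0.238   0.1599] phi 166.33 tilt 0.09 F [-0.6 -0.7 -5.5] M [0.05 0.26 0.01] gap 0.0159 q [-0.61  0.56  1.6  -0.    0.98 -1.94]
tool shift cm [-0.2  -0.06  0.99]
twist needed 0.0005437338113633983
shift in final axes -0.2 -0.05 0.99
```

View pics/c11.png

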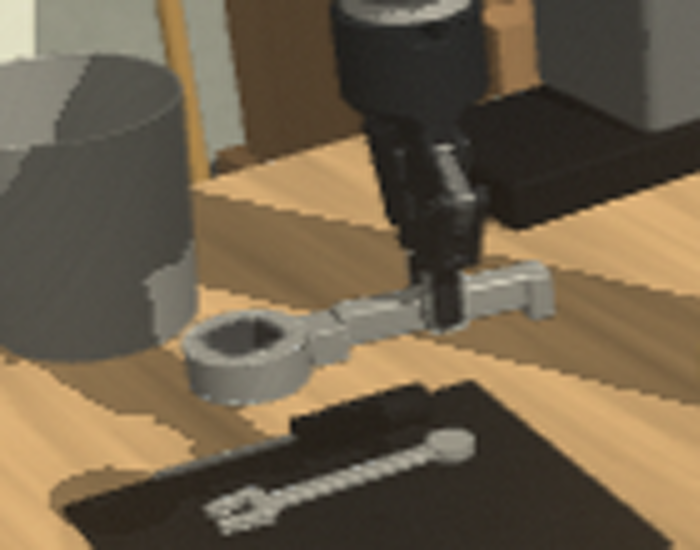

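View pics/top2.png

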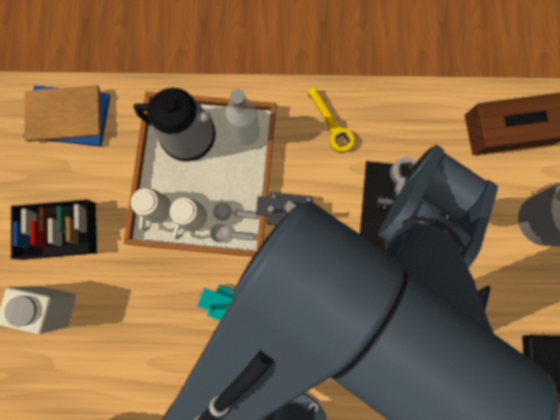

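>>> apply_moves --moves '[[[0,0,0],-0.12],[[0,0,0],-0.12],[[0,0,0],-0.12],[[0,0,0],-0.12],[[0,0,0],-0.12],[[0,0,0],-0.12],[[0,0,0],-0.12],[[-1,3,0],0],[[-1.2,4,0],0],[[-1.2,4,0],0],[[-1.2,4,0],0],[[-1,3.1,0],0]]'

```text
time_s: 6.35
tool_pos: [0.4759, -0.0551, 0.1587]
tool_rot: [-0.002, -0.296, 0.955, 0.002]
contact_force: [0.8, 0.4, -5.1]
finger_gap: 0.0163
```

>>> apply_moves --moves '[[[0,0,0],0],[[0,0,0],0]]'

```text
time_s: 6.55
tool_pos: [0.478, -0.0569, 0.1594]
tool_rot: [-0.001, -0.297, 0.955, 0.0]
contact_force: [1.1, -0.4, -4.4]
finger_gap: 0.016
```

```bash
python3 -c "
from h import *
rel([.4779,-.0570],214.5,.12)
for n in('scene','top'):
    im=capture(n); cv2.imwrite(f'pics/{n}3.png',im[:,:,::-1])
im=cv2.imread('pics/scene3.png')[:,:,::-1]; crop(im,190,130,120,120,5,'pics/c12.png')
"
```

```text
t 6.55 tcp [ 0.478  -0.0569  0.1594] phi -145.44 tilt 0.12 F [ 1.1 -0.4 -4.4] M [-0.09  0.04 -0.02] gap 0.016 q [-0.35  0.45  1.86 -0.    0.84 -2.52]
tool shift cm [ 0.01 -0.01  3.94]
twist needed 0.0010331192117207415
shift in final axes 0.02 -0.0 3.94
```

View pics/c12.png

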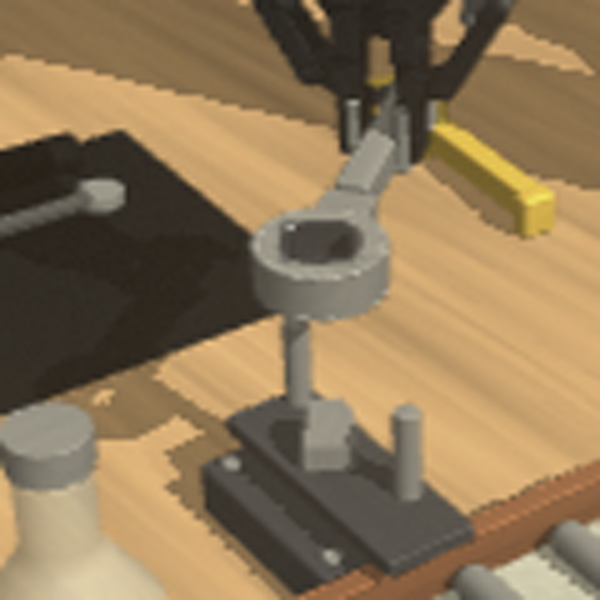

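View pics/top3.png

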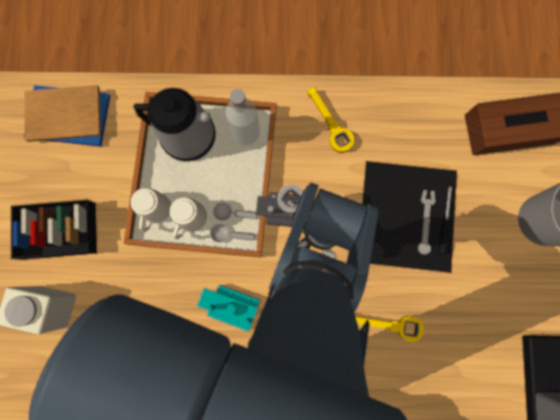

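```bash
python3 -c "
from hole import *
print(proj('scene',[[.5652,.003,.1754]]),proj('top',[[.5652,.003,.1754]]))
for n in('scene','top'):
    print(n,holefit(n,cv2.imread(f'pics/{n}3.png'),.5652,.003,.1754,.9))
im=cv2.imread('pics/top3.png')[:,:,::-1]; crop(im,265,175,50,50,12,'pics/c13.png')
im=cv2.imread('pics/scene3.png')[:,:,::-1]; crop(im,235,165,45,70,10,'pics/c14.png')
"
```

```text
[[253.56761083 177.44304724]] [[290.17229385 198.31814489]]
scene (array([0.56764583, 0.00610536, 0.90603201]), np.float64(51.9118104868364), np.float64(27.621962040227068))
top (array([ 0.56742582, -0.00315175,  1.03485082]), np.float64(59.292584586133444), np.float64(73.37220834386005))
```

View pics/c13.png

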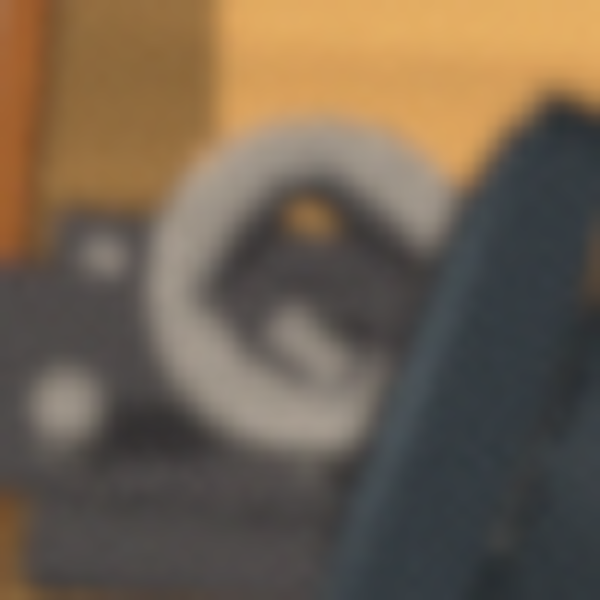

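View pics/c14.png

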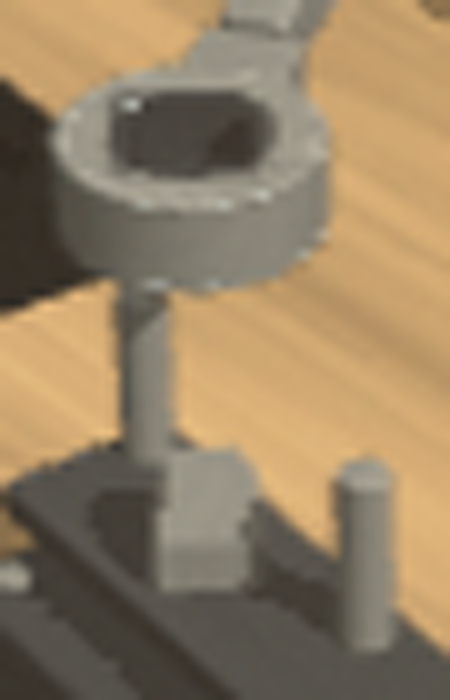

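Both views put the ring centre within 1 px of the bolt axis, and the hole edges are parallel to the bolt's within a few degrees. Lowering now.

>>> apply_moves --moves '[[[0,0,1.5],0],[[0,0,2],0],[[0,0,2],0],[[0,0,1],0],[[0,0,0.5],0],[[0,0,0.5],0],[[0,0,0.5],0],[[0,0,0],0]]'

```text
time_s: 7.45
tool_pos: [0.4788, -0.0578, 0.0804]
tool_rot: [-0.0, -0.296, 0.955, 0.0]
contact_force: [-0.5, 1.3, -5.2]
finger_gap: 0.016
```

```bash
python3 -c "
from h import *
rel([.4779,-.0570],214.5,.061)
"
```

```text
t 7.45 tcp [ 0.4788 -0.0578  0.0804] phi -145.56 tilt 0.0 F [-0.5  1.3 -5.2] M [-0.1   0.13 -0.04] gap 0.016 q [-0.35  0.6   1.91  0.    0.63 -2.52]
tool shift cm [0.03 0.11 1.94]
twist needed -0.0010893735424870364
shift in final axes 0.03 0.11 1.94
```

>>> apply_moves --moves '[[[0,0,0.4],0],[[0,0,0.3],0],[[0,0,0.3],0],[[0,0,0],0]]'

```text
time_s: 7.85
tool_pos: [0.4785, -0.0575, 0.0702]
tool_rot: [-0.0, -0.296, 0.955, 0.0]
contact_force: [-0.1, 0.4, -4.3]
finger_gap: 0.0163
```

```bash
python3 -c "
from h import *
rel([.4779,-.0570],214.5,.061)
im=capture('scene'); crop(im,215,160,80,80,8,'pics/c15.png')
"
```

```text
t 7.85 tcp [ 0.4785 -0.0575  0.0702] phi -145.55 tilt 0.04 F [-0.1  0.4 -4.3] M [-0.07  0.13 -0.04] gap 0.0163 q [-0.35  0.62  1.92 -0.    0.61 -2.52]
tool shift cm [0.02 0.08 0.92]
twist needed -0.0008253929168943079
shift in final axes 0.02 0.08 0.92
```

View pics/c15.png

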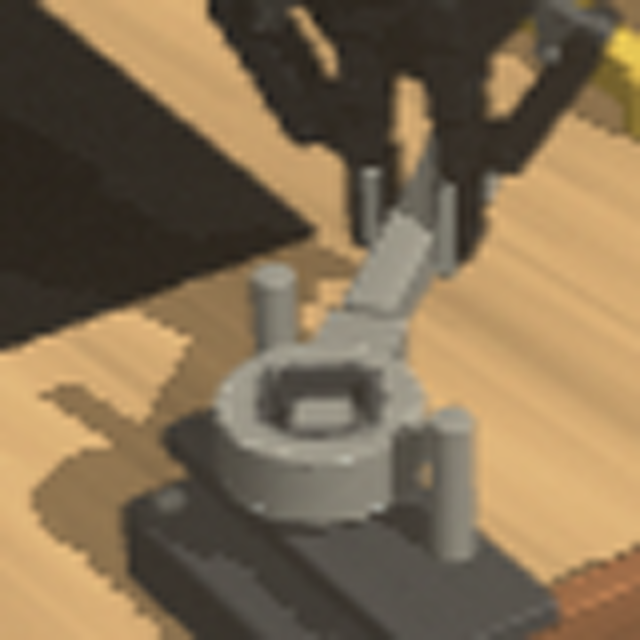

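>>> apply_moves --moves '[[[0,0,0.3],0],[[0,0,0.3],0],[[0,0,0.2],0],[[0,0,0],0]]'

```text
time_s: 8.3
tool_pos: [0.4787, -0.0577, 0.0622]
tool_rot: [-0.0, -0.296, 0.955, 0.0]
contact_force: [-0.0, -0.1, -4.7]
finger_gap: 0.0161
```

```bash
python3 -c "
from h import *
rel([.4779,-.0570],214.5,.061)
"
```

```text
t 8.3 tcp [ 0.4787 -0.0577  0.0622] phi -145.56 tilt 0.02 F [-0.  -0.1 -4.7] M [-0.08  0.22  0.05] gap 0.0161 q [-0.35  0.63  1.92  0.    0.59 -2.52]
tool shift cm [0.03 0.1  0.12]
twist needed -0.0010785424862507045
shift in final axes 0.03 0.1 0.12
```

>>> apply_moves --moves '[[[0,0,0.1],0],[[0,0,0.1],0],[[0,0,0],0]]'

```text
time_s: 8.6
tool_pos: [0.4787, -0.0577, 0.0604]
tool_rot: [-0.0, -0.296, 0.955, 0.0]
contact_force: [-0.9, -0.0, -3.9]
finger_gap: 0.0161
```

```bash
python3 -c "
from h import *
rel([.4779,-.0570],214.5,.061)
"
```

```text
t 8.6 tcp [ 0.4787 -0.0577  0.0604] phi -145.56 tilt 0.01 F [-0.9 -0.  -3.9] M [-0.04  0.26  0.01] gap 0.0161 q [-0.35  0.64  1.92  0.    0.58 -2.52]
tool shift cm [ 0.03  0.1  -0.06]
twist needed -0.0010193773402432233
shift in final axes 0.03 0.1 -0.06
```

Seated: TCP z is 0.060, where the expected value is 0.061. First clockwise swing about the bolt axis, radius 10.6 cm.

>>> apply_moves --moves '[[[-0.02,0.53,0],0.05],[[-0.05,1.06,0],0.1],[[-0.05,1.06,0],0.1],[[-0.05,1.06,0.01],0.1],[[-0.05,1.06,0.02],0.1],[[-0.05,1.06,0.02],0.1]]'

```text
time_s: 9.2
tool_pos: [0.4585, -0.0034, 0.0598]
tool_rot: [-0.002, -0.024, 1.0, -0.0]
contact_force: [-2.9, -5.2, -5.5]
finger_gap: 0.0157
```

```bash
cat >> h.py <<'E'
BOLT=np.array([.5652,.003])
def hd():
    p,r,s=tcp(); m=r.as_matrix(); h=p+m@np.array([-.106,0,.008])
    w=np.degrees(np.arctan2(m[1,0],m[0,0]))-180; w=(w+180)%360-180
    print('t',round(s['time_s'],2),'w',w.round(1),'head-bolt mm',((h[:2]-BOLT)*1000).round(1),'underside',(h[2]*1000).round(1),'F',np.round(s['contact_force'],1),'M',np.round(s['ft_torque'],2),'gap',round(s['finger_gap'],4),'q',np.round(s['q'],2))
E
python3 -c "
from h import *
hd()"
```

```text
t 9.2 w 2.7 head-bolt mm [-0.8 -1.4] underside 51.4 F [-2.9 -5.2 -5.5] M [-0.95  0.65 -0.06] gap 0.0157 q [-0.25  0.62  1.98 -0.    0.54 -1.87]
```

>>> apply_moves --moves '[[[-0.05,1.06,0.025],0.1],[[-0.05,1.06,0.025],0.1],[[-0.05,1.06,0.025],0.1],[[-0.05,1.06,0.025],0.1],[[-0.05,1.06,0.025],0.1],[[-0.05,1.06,0.025],0.1],[[-0.05,1.06,0.025],0.1],[[-0.05,1.06,0.025],0.1],[[0,0,0],0]]'

```text
time_s: 10.1
tool_pos: [0.4873, 0.0738, 0.0575]
tool_rot: [-0.001, 0.367, 0.93, -0.001]
contact_force: [-3.0, -10.3, -5.2]
finger_gap: 0.0159
```

```bash

python3 -c "
from h import *
hd()
im=capture('scene');cv2.imwrite('pics/scene4.png',im[:,:,::-1]); crop(im,195,120,130,110,6,'pics/c16.png')
"
```

```text
t 10.1 w -43.0 head-bolt mm [-0.5 -1.5] underside 49.4 F [ -3.  -10.3  -5.2] M [-1.41  0.54 -0.5 ] gap 0.0159 q [-0.08  0.65  1.9  -0.    0.6  -0.89]
```

View pics/c16.png

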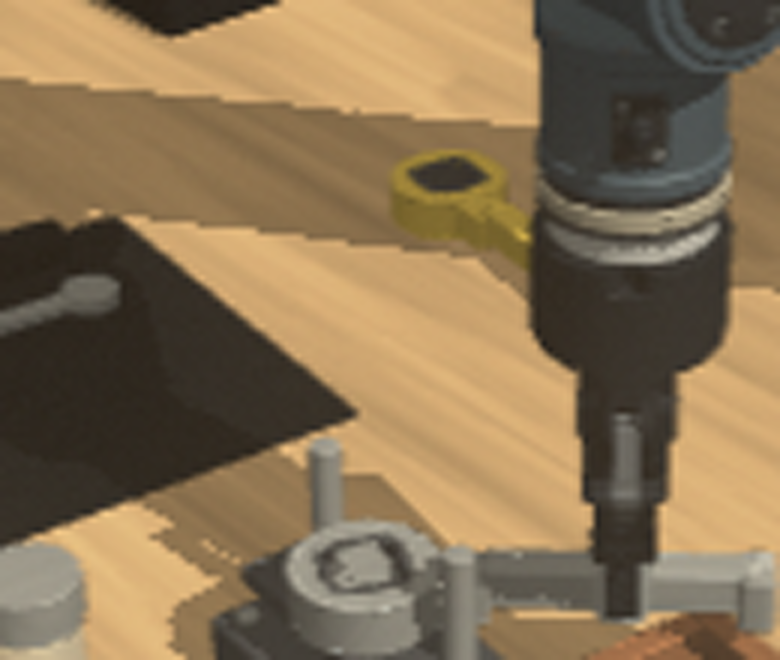

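>>> apply_moves --moves '[[[-0.05,-1.06,0],-0.1],[[-0.05,-1.06,0],-0.1],[[-0.05,-1.06,0],-0.1],[[-0.05,-1.06,0],-0.1],[[-0.05,-1.06,0],-0.1],[[-0.05,-1.06,0],-0.1],[[-0.05,-1.06,0],-0.1],[[-0.05,-1.06,0],-0.1],[[-0.05,-1.06,0],-0.1],[[-0.05,-1.06,0],-0.1],[[-0.05,-1.06,0],-0.1]]'

```text
time_s: 11.25
tool_pos: [0.4647, -0.0345, 0.0578]
tool_rot: [-0.001, -0.176, 0.984, 0.001]
contact_force: [-1.6, -0.7, -6.1]
finger_gap: 0.016
```

```bash

python3 -c "
from h import *
hd()"
```

```text
t 11.25 w 20.3 head-bolt mm [-1.1 -0.7] underside 49.6 F [-1.6 -0.7 -6.1] M [-0.24  0.46 -0.14] gap 0.016 q [-0.31  0.63  1.96 -0.    0.55 -2.24]
```

>>> apply_moves --moves '[[[-0.05,-1.06,0],-0.1],[[-0.05,-1.06,0],-0.1],[[-0.05,-1.06,0],-0.1],[[0,0,0],0]]'

```text
time_s: 11.65
tool_pos: [0.4801, -0.0624, 0.0577]
tool_rot: [-0.001, -0.32, 0.947, 0.001]
contact_force: [-2.9, -0.9, -3.7]
finger_gap: 0.0157
```

```bash

python3 -c "
from h import *
hd()
im=capture('scene');cv2.imwrite('pics/scene5.png',im[:,:,::-1]); crop(im,215,160,80,80,8,'pics/c17.png')
"
```

```text
t 11.65 w 37.3 head-bolt mm [-0.8 -1.2] underside 49.5 F [-2.9 -0.9 -3.7] M [-0.21  0.53  0.08] gap 0.0157 q [-0.36  0.64  1.92 -0.    0.58 -2.58]
```

View pics/c17.png

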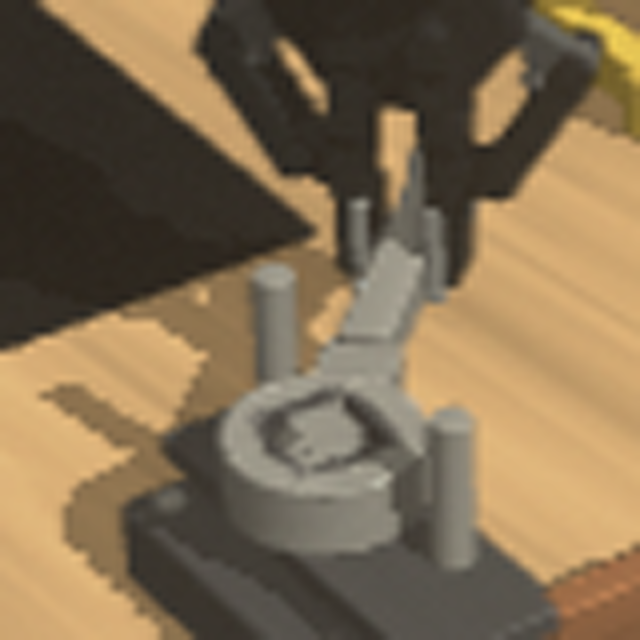

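>>> apply_moves --moves '[[[-0.02,0.53,0],0.05],[[-0.05,1.06,0],0.1],[[-0.05,1.06,0],0.1],[[-0.05,1.06,0.01],0.1],[[-0.05,1.06,0.025],0.1],[[-0.05,1.06,0.025],0.1],[[-0.05,1.06,0.025],0.1],[[-0.05,1.06,0.025],0.1],[[-0.05,1.06,0.025],0.1],[[-0.05,1.06,0.025],0.1],[[-0.05,1.06,0.025],0.1],[[-0.05,1.06,0.025],0.1]]'

```text
time_s: 12.9
tool_pos: [0.4718, 0.0529, 0.056]
tool_rot: [0.0, 0.25, 0.968, -0.001]
contact_force: [-1.7, -9.1, -4.2]
finger_gap: 0.0158
```

>>> apply_moves --moves '[[[-0.05,1.06,0.025],0.1],[[-0.05,1.06,0.025],0.1],[[-0.05,1.06,0.025],0.1],[[0,0,0],0]]'

```text
time_s: 13.3
tool_pos: [0.4912, 0.0779, 0.055]
tool_rot: [0.0, 0.391, 0.92, -0.001]
contact_force: [-2.6, -10.8, -4.4]
finger_gap: 0.0161
```

```bash

python3 -c "
from h import *
hd()
im=capture('scene');cv2.imwrite('pics/scene6.png',im[:,:,::-1]); crop(im,225,190,60,60,10,'pics/c18.png')
"
```

```text
t 13.3 w -46.0 head-bolt mm [-0.4 -1.4] underside 47.1 F [ -2.6 -10.8  -4.4] M [-1.82  0.4  -0.6 ] gap 0.0161 q [-0.07  0.66  1.89 -0.    0.6  -0.83]
```

View pics/c18.png

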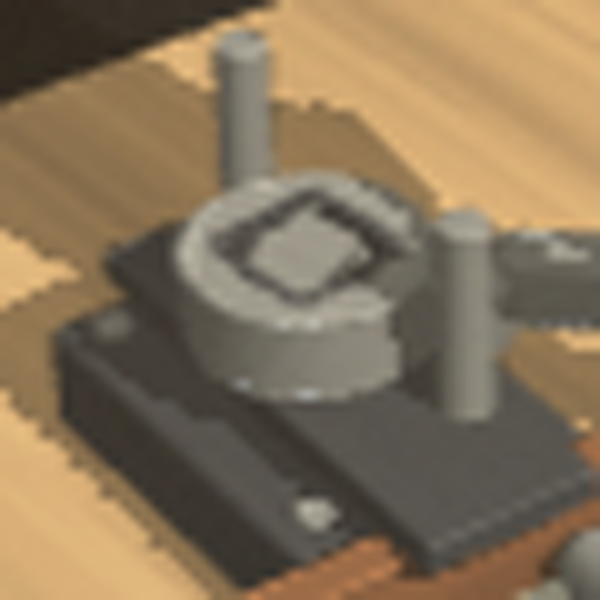

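>>> apply_moves --moves '[[[-0.05,-1.06,0],-0.1],[[-0.05,-1.06,0],-0.1],[[-0.05,-1.06,0],-0.1],[[-0.05,-1.06,0],-0.1],[[-0.05,-1.06,0],-0.1],[[-0.05,-1.06,0],-0.1],[[-0.05,-1.06,0],-0.1],[[-0.05,-1.06,0],-0.1],[[-0.05,-1.06,0],-0.1],[[-0.05,-1.06,0],-0.1],[[-0.05,-1.06,0],-0.1],[[-0.05,-1.06,0],-0.1]]'

```text
time_s: 14.55
tool_pos: [0.4665, -0.0389, 0.0552]
tool_rot: [-0.0, -0.199, 0.98, 0.0]
contact_force: [-2.3, -2.6, -3.8]
finger_gap: 0.0161
```

>>> apply_moves --moves '[[[-0.05,-1.06,0],-0.1],[[-0.05,-1.06,0],-0.1],[[0,0,0],0]]'

```text
time_s: 14.85
tool_pos: [0.4769, -0.0577, 0.0551]
tool_rot: [-0.0, -0.295, 0.956, 0.0]
contact_force: [-1.2, -0.9, -4.2]
finger_gap: 0.016
```

```bash

python3 -c "
from h import *
hd()
im=capture('scene');cv2.imwrite('pics/scene7.png',im[:,:,::-1]); crop(im,225,190,60,60,10,'pics/c19.png')
"
```

```text
t 14.85 w 34.3 head-bolt mm [-0.8 -1. ] underside 47.0 F [-1.2 -0.9 -4.2] M [-0.26  0.45 -0.03] gap 0.016 q [-0.35  0.65  1.93 -0.    0.57 -2.52]
```

View pics/c19.png

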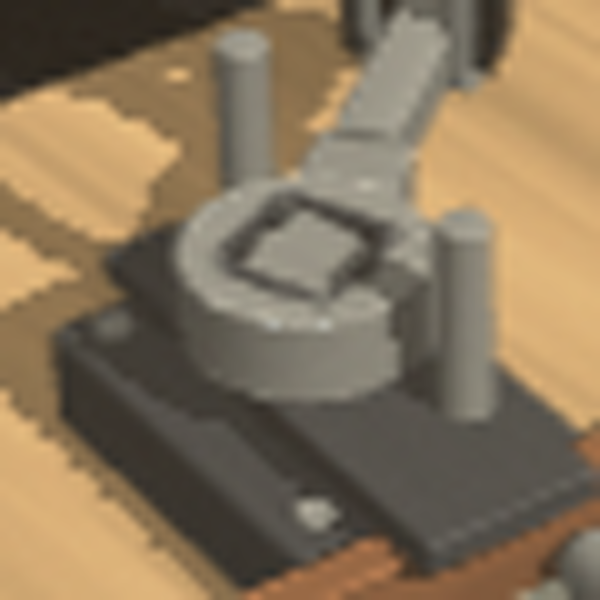

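>>> apply_moves --moves '[[[-0.02,0.53,0],0.05],[[-0.05,1.06,0],0.1],[[-0.05,1.06,0],0.1],[[-0.05,1.06,0.01],0.1],[[-0.05,1.06,0.025],0.1],[[-0.05,1.06,0.025],0.1],[[-0.05,1.06,0.025],0.1],[[-0.05,1.06,0.025],0.1]]'

```text
time_s: 15.7
tool_pos: [0.4598, 0.0183, 0.0543]
tool_rot: [0.001, 0.078, 0.997, -0.001]
contact_force: [-2.2, -12.0, -4.7]
finger_gap: 0.0156
```

```bash

python3 -c "
from h import *
hd()
im=capture('scene');cv2.imwrite('pics/scene8.png',im[:,:,::-1]); crop(im,225,190,60,60,10,'pics/c20.png')
"
```

```text
t 15.7 w -9.0 head-bolt mm [-0.7 -1.3] underside 46.4 F [ -2.2 -12.   -4.7] M [-1.97  0.55 -0.23] gap 0.0156 q [-0.2   0.64  1.98 -0.    0.52 -1.62]
```

View pics/c20.png

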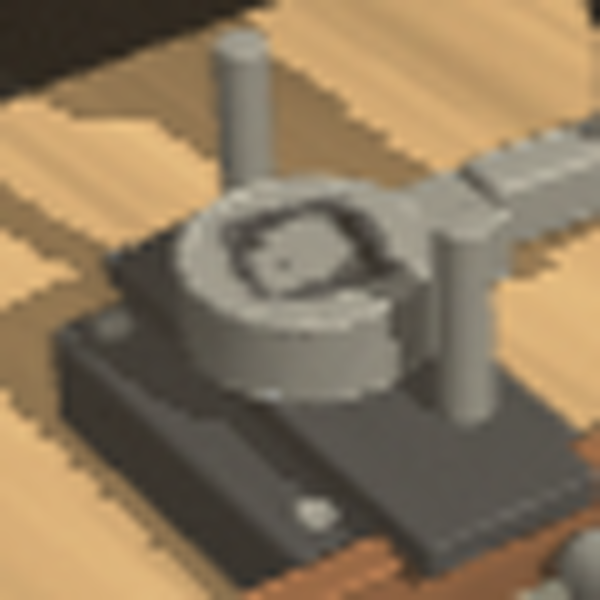

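>>> apply_moves --moves '[[[-0.02,0.64,0.015],0.06],[[-0.02,0.64,0.015],0.06],[[-0.02,0.64,0.015],0.06],[[-0.02,0.64,0.015],0.06]]'

```text
time_s: 16.15
tool_pos: [0.4657, 0.04, 0.0538]
tool_rot: [-0.0, 0.192, 0.981, -0.003]
contact_force: [-7.3, -26.9, -1.7]
finger_gap: 0.0158
```

```bash
python3 -c "
from h import *
hd()"
```

```text
t 16.15 w -22.1 head-bolt mm [-1.4 -3. ] underside 45.9 F [ -7.3 -26.9  -1.7] M [-4.39  1.01  0.64] gap 0.0158 q [-0.15  0.64  1.96 -0.01  0.54 -1.32]
```

>>> apply_moves --moves '[[[0,0.1,0],0.01],[[0,0,0],0]]'

```text
time_s: 16.35
tool_pos: [0.4659, 0.0407, 0.0538]
tool_rot: [-0.0, 0.196, 0.981, -0.003]
contact_force: [-5.9, -22.8, -1.2]
finger_gap: 0.0161
```

```bash

python3 -c "
from h import *
hd()
im=capture('scene');cv2.imwrite('pics/scene9.png',im[:,:,::-1]); crop(im,225,190,60,60,10,'pics/c21.png')
crop(capture('top'),240,175,90,70,8,'pics/c22.png')
"
```

```text
t 16.35 w -22.6 head-bolt mm [-1.4 -3. ] underside 45.9 F [ -5.9 -22.8  -1.2] M [-3.81  0.96  0.65] gap 0.0161 q [-0.15  0.64  1.96 -0.01  0.54 -1.31]
```

View pics/c21.png

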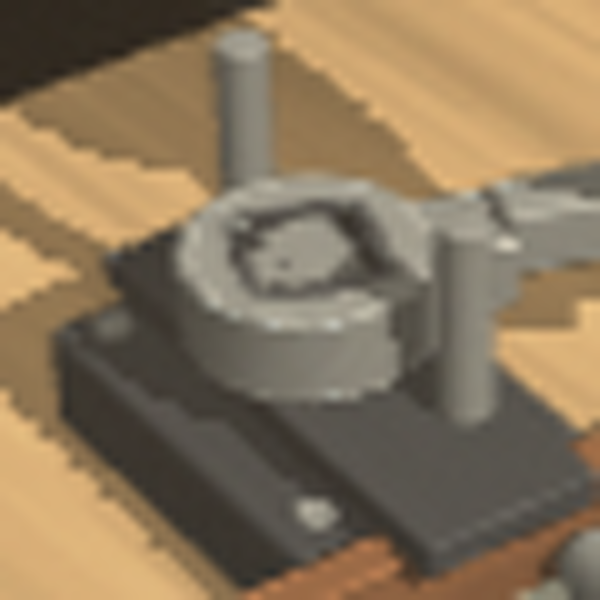

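View pics/c22.png

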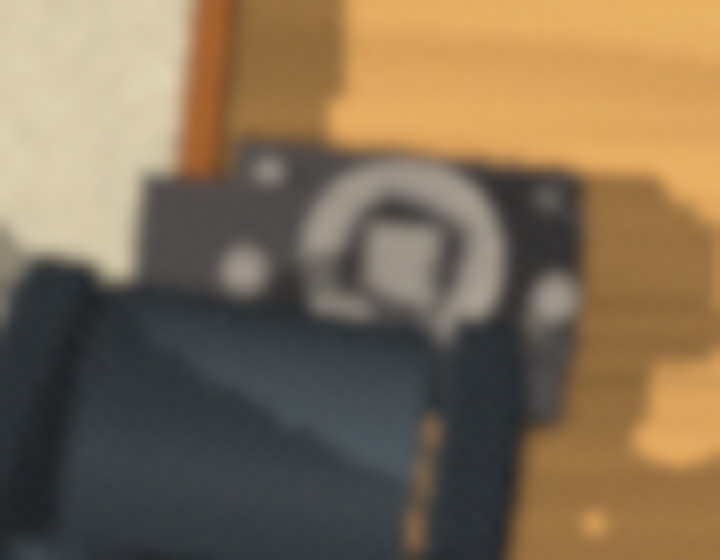

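```bash

python3 -c "
from h import *
T=[]
for k in (4,5,6,7,8,9):
    im=cv2.imread(f'pics/scene{k}.png'); c=cv2.resize(im[200:226,238:272],None,fx=7.5,fy=7.5,interpolation=cv2.INTER_CUBIC); cv2.putText(c,str(k),(5,20),0,.6,(0,0,255),2); T.append(c)
out=np.vstack([np.hstack(T[:3]),np.hstack(T[3:])]); print(out.shape); cv2.imwrite('pics/m1.png',out)
crop(cv2.imread('pics/scene9.png')[:,:,::-1],225,185,75,60,10,'pics/m0.png')
im=capture('top'); cv2.imwrite('pics/top9.png',im[:,:,::-1]); crop(im,272,190,36,30,20,'pics/m2.png')
"
```

```text
(390, 765, 3)
```

View pics/m1.png

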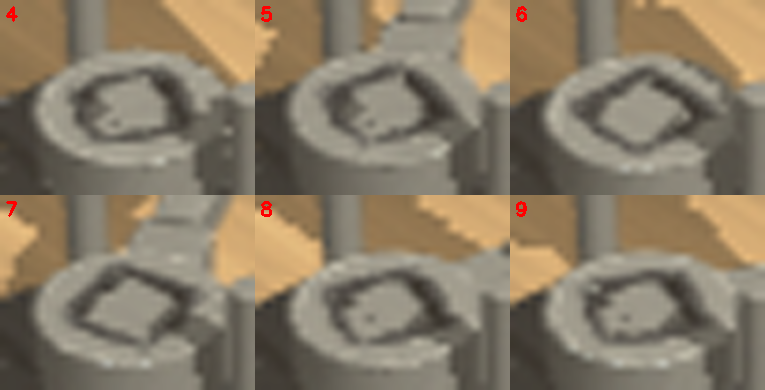

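View pics/m2.png

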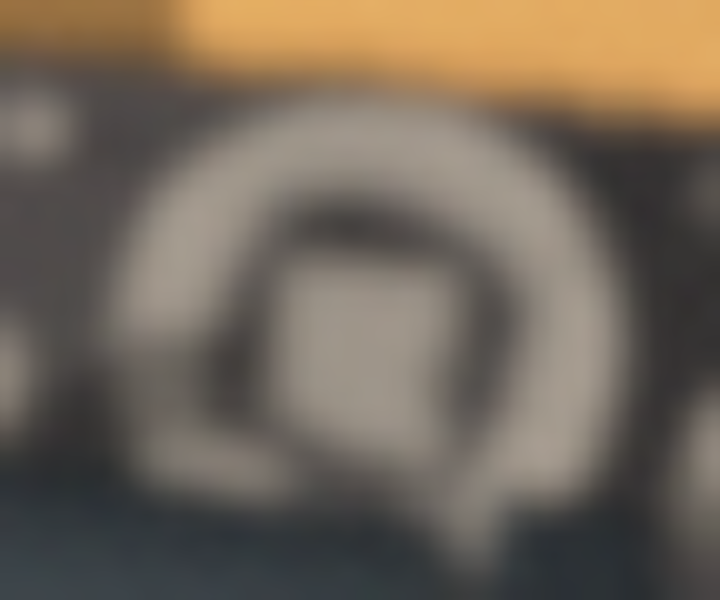

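```bash
cat > ov.py <<'E'
from fit import *
def panel(n,im,th,u0,v0,w,h,s,draw=True,off=0):
    c=cv2.resize(im[v0:v0+h,u0:u0+w],None,fx=s,fy=s,interpolation=cv2.INTER_CUBIC)
    z=.053-.0025*th; a=np.radians(52.1)-th
    for half,zz,col in ((.008,z+.028,(0,0,255)),(.0147,z+.024,(0,255,0))):
        sq=np.array([[-half,-half,0],[half,-half,0],[half,half,0],[-half,half,0]])
        uv=((proj(n,T(sq,*BOLT,a,zz))-[u0,v0]+.5)*s-.5).round().astype(np.int32)
        if draw: cv2.polylines(c,[uv],True,col,1)
    cv2.putText(c,f'{th:.2f}' if draw else '-',(5,18),0,.6,(255,0,0),2)
    return c
E
python3 -c "
from ov import *
t=cv2.imread('pics/top9.png'); s=cv2.imread('pics/scene9.png')
A=[panel('top',t,th,274,190,30,28,8.5,d) for th,d in ((0,False),(2.44,True),(3.2,True))]
B=[panel('scene',s,th,238,198,34,30,7.5,d) for th,d in ((0,False),(2.44,True),(3.2,True))]
A=np.hstack(A);B=np.hstack(B);B=cv2.resize(B,(A.shape[1],int(B.shape[0]*A.shape[1]/B.shape[1])));cv2.imwrite('pics/m3.png',np.vstack([A,B]))
"
```

```text
(no output)
```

View pics/m3.png

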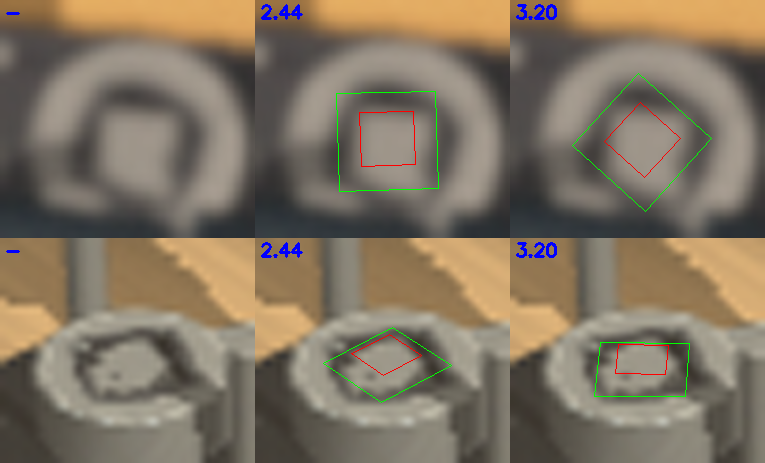

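```bash
cat > rf.py <<'E'
from fit import *
def model(n,x,y,a,b,th,box):
    z=.053-.0025*th
    hole=hullmask(n,[T(np.array([[i,j,0.] for i in(-.0147,.0147) for j in(-.0147,.0147)]),x,y,a,z+.024)],box)
    # bolt part visible above ring bottom, clipped to hole
    bt=hullmask(n,[T(np.r_[boxp(-.008,.008,-.008,.008,.028,.028),boxp(-.0127,.0127,-.0127,.0127,.0145,.0145)],BOLT[0],BOLT[1],b,z)],box)
    return 1-hole*(1-bt)
def run(n,f,th):
    im=cv2.imread(f); g=cv2.cvtColor(im,cv2.COLOR_BGR2GRAY).astype(float)
    z=.053-.0025*th
    c=proj(n,[[*BOLT,z+.024]])[0]; box=(int(c[0])-16,int(c[1])-16,32,32); G=g[box[1]:box[1]+32,box[0]:box[0]+32]
    tt=np.linspace(0,2*np.pi,60); disk=hullmask(n,[np.c_[BOLT[0]+.024*np.cos(tt),BOLT[1]+.024*np.sin(tt),0*tt+z+.024]],box)>.5
    res=[]
    for ad in range(0,90,3):
        best=1
        for dx in(-.002,0,.002):
            for dy in(-.002,0,.002):
                for db in (0,6):
                    m=model(n,BOLT[0]+dx,BOLT[1]+dy,np.radians(ad),np.radians(ad+db),th,box)
                    m=cv2.GaussianBlur(m,(0,0),.9 if n=='top' else .5)
                    r=np.corrcoef(m[disk],G[disk])[0,1]; best=min(best,1-r)
        res.append((round(best,3),ad))
    res.sort(); print(f,res[:6])
for k,th in ((4,1.2),(5,1.2),(6,2.4),(7,2.4),(8,2.9),(9,3)): run('scene',f'pics/scene{k}.png',th)
run('top','pics/top9.png',3)
E
python3 rf.py
```

```text
pics/scene4.png [(np.float64(0.327), 63), (np.float64(0.333), 69), (np.float64(0.336), 60), (np.float64(0.339), 66), (np.float64(0.339), 72), (np.float64(0.343), 57)]
pics/scene5.png [(np.float64(0.308), 78), (np.float64(0.313), 75), (np.float64(0.319), 81), (np.float64(0.33), 72), (np.float64(0.33), 84), (np.float64(0.335), 87)]
pics/scene6.png [(np.float64(0.351), 3), (np.float64(0.36), 6), (np.float64(0.361), 9), (np.float64(0.363), 0), (np.float64(0.381), 12), (np.float64(0.384), 84)]
pics/scene7.png [(np.float64(0.359), 12), (np.float64(0.36), 18), (np.float64(0.363), 15), (np.float64(0.366), 9), (np.float64(0.378), 6), (np.float64(0.381), 21)]
pics/scene8.png [(np.float64(0.317), 72), (np.float64(0.321), 69), (np.float64(0.325), 66), (np.float64(0.328), 75), (np.float64(0.329), 63), (np.float64(0.332), 78)]
pics/scene9.png [(np.float64(0.328), 60), (np.float64(0.328), 66), (np.float64(0.33), 63), (np.float64(0.33), 69), (np.float64(0.33), 72), (np.float64(0.331), 75)]
pics/top9.png [(np.float64(0.285), 54), (np.float64(0.288), 57), (np.float64(0.289), 66), (np.float64(0.295), 63), (np.float64(0.298), 60), (np.float64(0.312), 48)]
```

>>> apply_moves --moves '[[[0,0.32,0],0.03],[[0,0,0],0]]'

```text
time_s: 16.7
tool_pos: [0.4685, 0.0465, 0.0537]
tool_rot: [0.001, 0.215, 0.977, -0.0]
contact_force: [-1.0, -7.6, -5.2]
finger_gap: 0.0163
```

```bash
python3 -c "
from h import *
hd()"
```

```text
t 16.7 w -24.9 head-bolt mm [-0.5 -1. ] underside 45.9 F [-1.  -7.6 -5.2] M [-1.28  0.4  -0.58] gap 0.0163 q [-0.14  0.64  1.96 -0.    0.54 -1.28]
```

The resistance let go (27 N down to 8 N), so that was not the end stop. I'll keep turning.

>>> apply_moves --moves '[[[-0.02,0.64,0.015],0.06],[[-0.02,0.64,0.015],0.06],[[0,0,0],0]]'

```text
time_s: 17.0
tool_pos: [0.4741, 0.0569, 0.0533]
tool_rot: [0.0, 0.272, 0.962, -0.001]
contact_force: [-2.4, -15.9, -3.0]
finger_gap: 0.0159
```

```bash
python3 -c "
from h import *
hd()"
```

```text
t 17.0 w -31.5 head-bolt mm [-0.8 -1.5] underside 45.4 F [ -2.4 -15.9  -3. ] M [-2.53  0.59 -0.3 ] gap 0.0159 q [-0.11  0.65  1.94 -0.01  0.55 -1.13]
```

>>> apply_moves --moves '[[[-0.02,0.64,0.01],0.06],[[-0.02,0.64,0.01],0.06],[[0,0,0],0]]'

```text
time_s: 17.3
tool_pos: [0.4802, 0.0661, 0.053]
tool_rot: [-0.0, 0.327, 0.945, -0.003]
contact_force: [-4.9, -21.9, -2.0]
finger_gap: 0.0163
```

```bash
python3 -c "
from h import *
hd()
im=capture('scene');cv2.imwrite('pics/scene10.png',im[:,:,::-1]); crop(im,225,185,75,60,10,'pics/m4.png')
im=capture('top');cv2.imwrite('pics/top10.png',im[:,:,::-1]); crop(im,272,190,36,30,18,'pics/m5.png')
"
```

```text
t 17.3 w -38.1 head-bolt mm [-1.7 -2.4] underside 45.1 F [ -4.9 -21.9  -2. ] M [-3.54  0.76  0.14] gap 0.0163 q [-0.09  0.65  1.92 -0.01  0.57 -0.99]
```

View pics/m4.png

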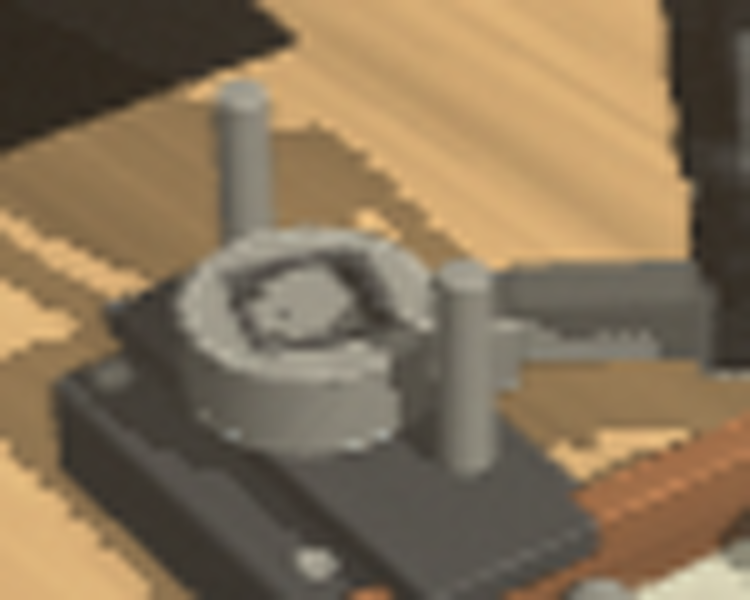

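View pics/m5.png

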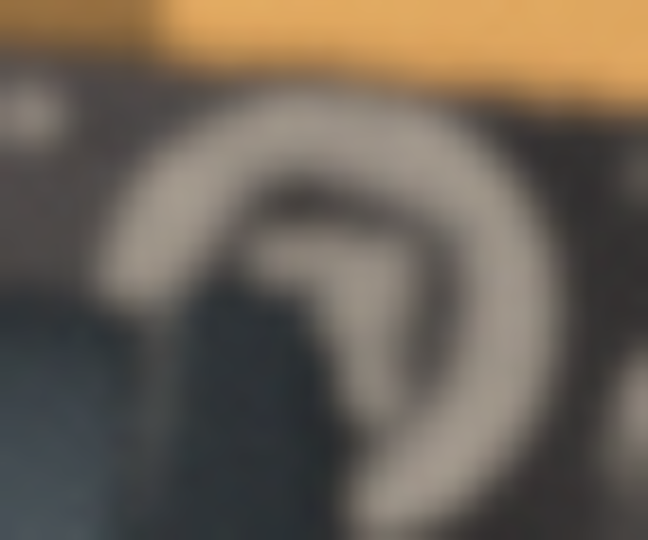

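```bash
python3 -c "
from h import *
a=cv2.imread('pics/scene0.png');b=cv2.imread('pics/scene10.png')
p=np.array([[.56,.07,.05],[.56,.07,.042]]); print('px per 8mm',proj('scene',p))
G=lambda x:cv2.cvtColor(x,cv2.COLOR_BGR2GRAY).astype(np.float32)
for (u,v,w,h) in ((262,222,24,24),(258,226,20,20),(266,226,20,20)):
    A=cv2.resize(G(a)[v:v+h,u:u+w],None,fx=8,fy=8,interpolation=cv2.INTER_CUBIC); B0=cv2.resize(G(b)[v-6:v+h+8,u-6:u+w+6],None,fx=8,fy=8,interpolation=cv2.INTER_CUBIC)
    r=cv2.matchTemplate(B0,A,cv2.TM_CCOEFF_NORMED); _,m,_,l=cv2.minMaxLoc(r); print(m,l[0]/8-6,l[1]/8-6)
A=cv2.resize(a[215:260,245:300],None,fx=7,fy=7,interpolation=cv2.INTER_CUBIC);B=cv2.resize(b[215:260,245:300],None,fx=7,fy=7,interpolation=cv2.INTER_CUBIC)
cv2.imwrite('pics/m6.png',np.hstack([A,B]))
"
```

```text
px per 8mm [[274.62567457 233.24167361]
 [274.65611054 235.88443021]]
0.7358828186988831 1.125 1.125
0.5974096655845642 0.375 1.75
0.7994744777679443 0.625 1.125
```

View pics/m6.png

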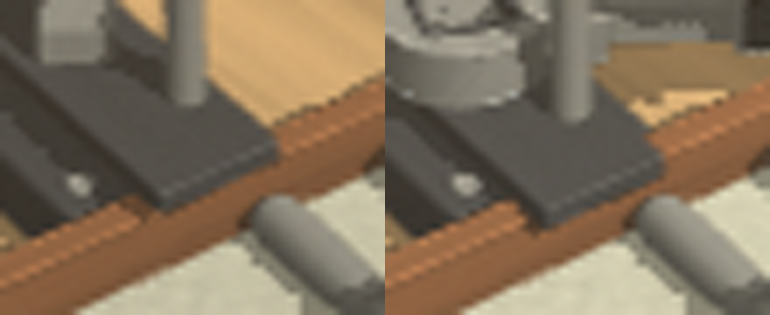

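```bash
python3 -c "
from h import *
fs=[0,4,5,6,7,8,9,10]
def prof(k):
    im=cv2.imread(f'pics/scene{k}.png').astype(float); return im[...,2]-im[...,0]
R0=None
for k in fs:
    s=prof(k); out=[]
    for u in range(269,284):
        c=s[222:252,u]; 
        # plate low (|r-b| small) -> rim high ; first upward crossing after row
        th=25
        lowrun=[i for i in range(len(c)-1) if c[i]<th and c[i+1]>=th]
        out.append(222+lowrun[0]+(th-c[lowrun[0]])/(c[lowrun[0]+1]-c[lowrun[0]]) if lowrun else np.nan)
    out=np.array(out); R0=out if R0 is None else R0
    d=(out-R0); print(k,d.round(1),'med',np.nanmedian(d).round(2),'mm',(np.nanmedian(d)*8/2.643).round(2))
"
```

```text
0 [0. 0. 0. 0. 0. 0. 0. 0. 0. 0. 0. 0. 0. 0. 0.] med 0.0 mm 0.0
4 [  1.    1.    1.    1.    1.  -18.6 -18.2   1.    1.    1.    1.    1.1
   1.    1.    1. ] med 1.0 mm 3.01
5 [1.  1.  1.  1.  1.  1.  1.  1.  1.  1.  1.  1.1 1.  1.  1. ] med 0.99 mm 3.01
6 [  1.9   2.    1.8   1.4   1.9 -17.4 -17.4 -18.8 -18.3 -17.9 -17.2 -16.9
 -16.3 -16.  -15.3] med -16.31 mm -49.38
7 [ 1.9  2.   1.8  1.4  1.9  1.7  2.   2.   2.   2.1  2.1  2.   1.9 -4.9
  1.9] med 1.91 mm 5.79
8 [ 2.1  2.3  2.   2.   2.   2.1  2.1  2.1  2.4  2.2  2.4  2.3  2.7 -4.9
  2.7] med 2.1 mm 6.34
9 [ 2.   2.4  2.   2.   2.   2.1  2.1  2.1  2.4  2.2  2.4  2.3  2.7 -4.9
  2.7] med 2.11 mm 6.39
10 [  2.1   2.4   2.    2.    2.  -18.6 -18.1   2.1   2.5   2.2   2.4   2.3
   2.7  -4.9   2.7] med 2.08 mm 6.31
```

```bash
python3 -c "
from h import *
b=cv2.imread('pics/scene10.png')[:,:,::-1]; crop(b,225,150,125,100,6,'pics/m7.png')
p,r,s=tcp(); m=r.as_matrix()
h=p+m@np.array([-.106,0,.008]); e=p+m@np.array([.046,0,.008]); 
for q in (h+[0,0,.024],e+[0,0,.028]): print((proj('scene',[q])-[225,150]+.5)*6)
for dw in (-15,-8,0,8):
    d=np.radians(-38.1-dw); ax=np.array([np.cos(d),np.sin(d)]); c=np.r_[BOLT,.045]
    print(dw,[((proj('scene',[[*(BOLT-ax*L),.045+zz]])-[225,150]+.5)*6).round(0).tolist()[0] for L,zz in((.051,.028),(.151,.028),(.167,.028),(.167,0))])
"
```

```text
[[183.48512821 388.49924643]]
[[556.44219291 370.50136256]]
-15 [[304.0, 363.0], [532.0, 321.0], [568.0, 314.0], [565.0, 369.0]]
-8 [[308.0, 371.0], [546.0, 345.0], [583.0, 341.0], [580.0, 396.0]]
0 [[310.0, 382.0], [555.0, 375.0], [594.0, 374.0], [591.0, 429.0]]
8 [[309.0, 392.0], [558.0, 405.0], [598.0, 407.0], [594.0, 463.0]]
```

View pics/m7.png

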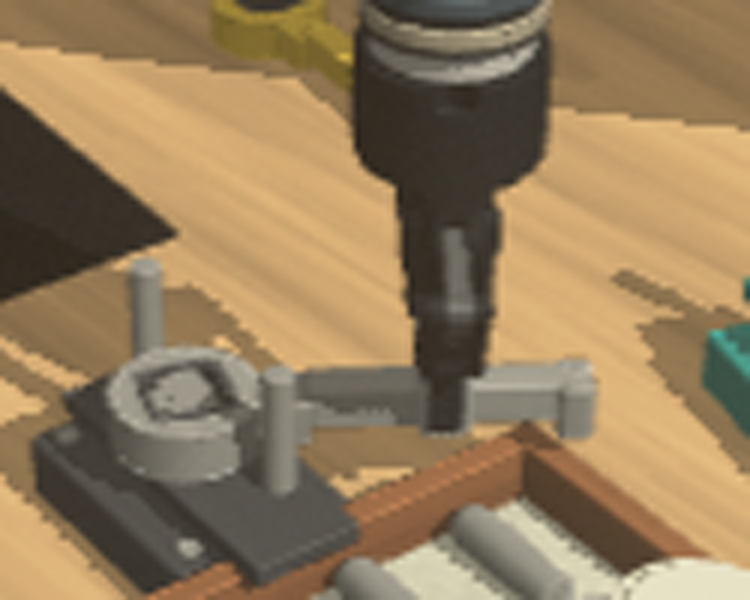

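The evidence says the bolt is at its hard stop:
- The wrench took nearly 3 N m twice without turning the bolt.
- The plate has sunk about 6.4 mm.
- The bolt's flats now sit at about 75–80°. Home predicts 83° if the flats line up with the clamp at joint 0, which also means the bolt started at about 0.6 rad.

I'll relieve the load while still seated, then check.

>>> apply_moves --moves '[[[0,-0.42,0],-0.04],[[0,-0.42,0],-0.04],[[0,0,0],0],[[0,0,0],0]]'

```text
time_s: 17.8
tool_pos: [0.476, 0.0601, 0.0532]
tool_rot: [0.0, 0.291, 0.957, -0.001]
contact_force: [-3.6, -16.3, -2.8]
finger_gap: 0.0157
```

```bash
python3 -c "
from h import *
hd()"
```

```text
t 17.8 w -33.8 head-bolt mm [-1.1 -1.8] underside 45.3 F [ -3.6 -16.3  -2.8] M [-2.67  0.64 -0.24] gap 0.0157 q [-0.11  0.65  1.93 -0.01  0.56 -1.08]
```

>>> apply_moves --moves '[[[-0.05,-1.06,0],-0.1],[[-0.02,-0.64,0],-0.06],[[0,0,0],0],[[0,0,0],0]]'

```text
time_s: 18.2
tool_pos: [0.4685, 0.0467, 0.0532]
tool_rot: [0.001, 0.215, 0.977, 0.0]
contact_force: [-1.4, -7.6, -3.7]
finger_gap: 0.0158
```

```bash
python3 -c "
from h import *
hd()
im=capture('scene');cv2.imwrite('pics/scene11.png',im[:,:,::-1])
im=capture('top');cv2.imwrite('pics/top11.png',im[:,:,::-1])
from ov import *
t=cv2.imread('pics/top11.png'); s=cv2.imread('pics/scene11.png')
def pan(n,im,*a):
    return [panel(n,im,th,*a,d) for th,d in ((0,False),(2.6,True),(2.35,True))]
A=np.hstack(pan('top',t,274,190,30,28,8.5));B=np.hstack(pan('scene',s,238,198,34,30,7.5));B=cv2.resize(B,(A.shape[1],int(B.shape[0]*A.shape[1]/B.shape[1])));cv2.imwrite('pics/m8.png',np.vstack([A,B]))
"
```

```text
t 18.2 w -24.9 head-bolt mm [-0.5 -0.9] underside 45.4 F [-1.4 -7.6 -3.7] M [-1.34  0.35 -0.65] gap 0.0158 q [-0.14  0.64  1.96 -0.    0.54 -1.28]
```

View pics/m8.png

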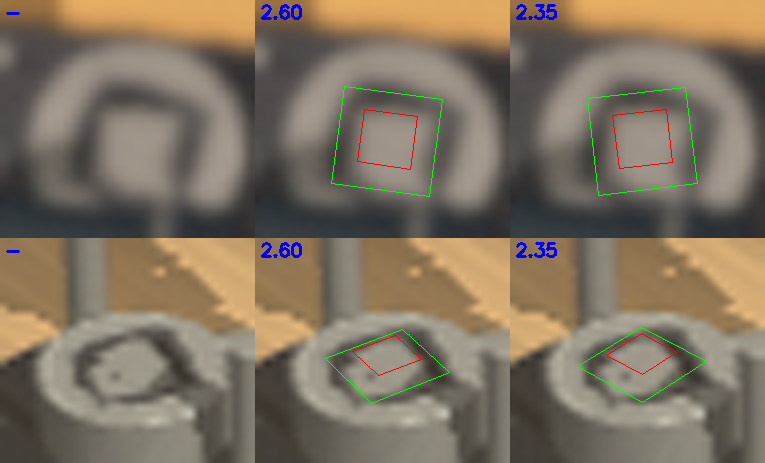

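The 2.6 rad turn fits both views, so the bolt is home (0.6 + 2.6 = 3.2). Next: fully unload, then lift straight up.

>>> apply_moves --moves '[[[-0.05,-1.06,0],-0.1],[[-0.05,-1.06,0],-0.1],[[0,0,0],0]]'

```text
time_s: 18.6
tool_pos: [0.4607, 0.0271, 0.0531]
tool_rot: [0.0, 0.116, 0.993, 0.0]
contact_force: [-1.8, -0.9, -4.3]
finger_gap: 0.0158
```

```bash
python3 -c "
from h import *
hd()"
```

```text
t 18.6 w -13.3 head-bolt mm [-1.4 -0.3] underside 45.1 F [-1.8 -0.9 -4.3] M [-0.16  0.27 -0.14] gap 0.0158 q [-0.18  0.64  1.98  0.    0.52 -1.52]
```

>>> apply_moves --moves '[[[0,0,-0.5],0],[[0,0,-1],0],[[0,0,-1],0],[[0,0,-1.5],0],[[0,0,-2.5],0],[[0,0,-2.5],0],[[0,0,-2],0],[[0,0,0],0]]'

```text
time_s: 19.4
tool_pos: [0.4636, 0.0273, 0.1662]
tool_rot: [0.004, 0.114, 0.994, -0.0]
contact_force: [1.1, -0.7, -5.6]
finger_gap: 0.0162
```

```bash
python3 -c "
from h import *
rel([.535,-.2388],166.3,.011)
im=capture('scene');cv2.imwrite('pics/scene12.png',im[:,:,::-1])
im=cv2.imread('pics/scene12.png')[:,:,::-1]; crop(im,215,145,110,100,6,'pics/m9.png')
crop(capture('top'),240,170,90,75,8,'pics/m10.png')
"
```

```text
t 19.4 tcp [0.4636 0.0273 0.1662] phi 166.94 tilt 0.49 F [ 1.1 -0.7 -5.6] M [ 0.03  0.16 -0.  ] gap 0.0162 q [-0.18  0.42  1.9   0.    0.82 -1.53]
tool shift cm [-12.84 -24.32  15.61]
twist needed 0.011146906659789438
shift in final axes -13.24 -24.16 15.52
```

View pics/m9.png

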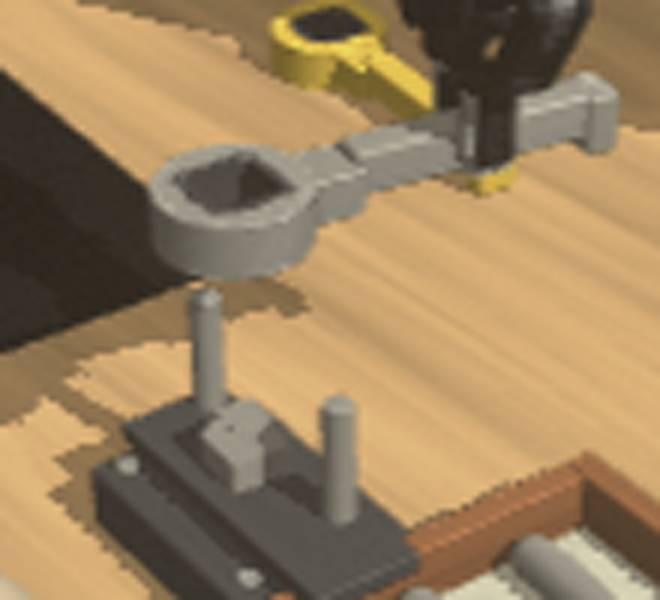

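```bash
python3 - <<'E'
from fit import *
isc=cv2.imread('pics/scene12.png'); b2=(244,205,26,26)
G=cv2.cvtColor(isc,cv2.COLOR_BGR2GRAY)[b2[1]:b2[1]+26,b2[0]:b2[0]+26].astype(float)
o=np.clip((G-85)/35,0,1)
tot=[]
best=[]
for th in (0,.6,2.0,2.6,2.9,3.2):
    z=.053-.0025*th
    for a in range(0,90,5):
        m=hullmask('scene',[T(P,.5652,.003,np.radians(a),z) for P in bolt(0)],b2); mm=m>.5
        ring=(cv2.dilate(mm.astype(np.uint8),np.ones((5,5)))>0)
        best.append((((m-o)[ring]**2).mean().round(4),th,a))
best.sort(); print(best[:10])
A=cv2.resize(isc[200:236,240:275],None,fx=10,fy=10,interpolation=cv2.INTER_CUBIC); B=A.copy()
for P in bolt(0):
    uv=((proj('scene',T(P,.5652,.003,np.radians(83),.045))-[240,200]+.5)*10).astype(np.float32); cv2.polylines(B,[cv2.convexHull(uv).round().astype(np.int32)],True,(0,0,255),1)
cv2.imwrite('pics/m11.png',np.hstack([A,B]))
E
```

```text
[(np.float64(0.2426), 2.9, 65), (np.float64(0.2471), 2.9, 55), (np.float64(0.249), 3.2, 65), (np.float64(0.2513), 2.6, 65), (np.float64(0.254), 3.2, 70), (np.float64(0.2569), 2.9, 60), (np.float64(0.2574), 2.6, 55), (np.float64(0.2578), 2.6, 70), (np.float64(0.2591), 3.2, 55), (np.float64(0.2618), 2.9, 50)]
```

View pics/m11.png

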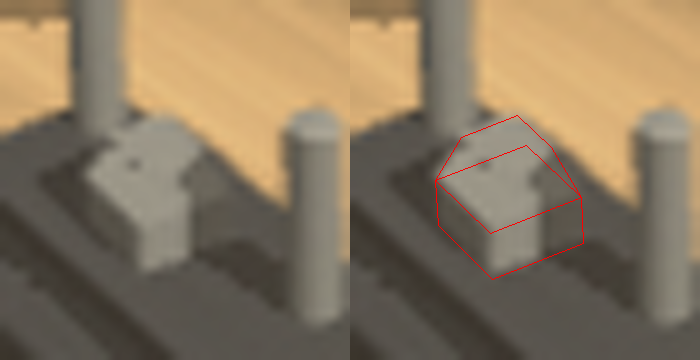

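View pics/m10.png

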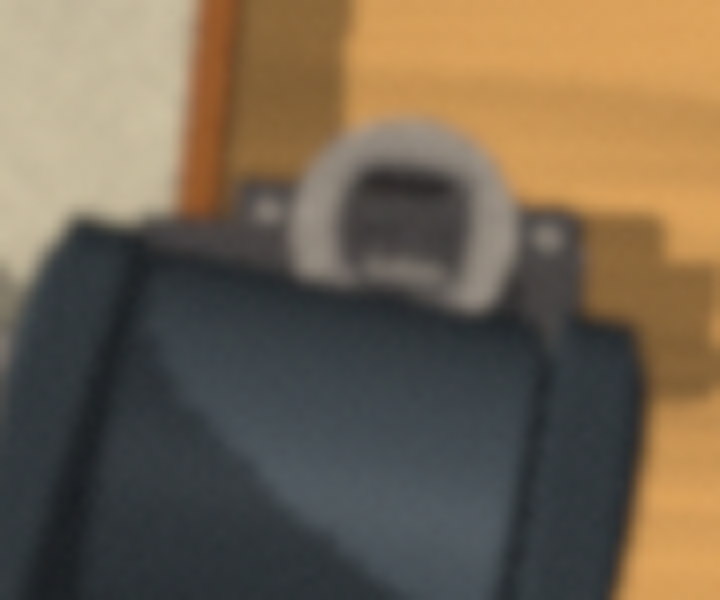

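The outline predicted for home (flats at 83°, plate at 45 mm) matches the bolt. Returning the wrench to its original spot on the mat.

>>> apply_moves --moves '[[[-1.5,-2.8,0],0.007],[[-1.9,-3.5,0],0],[[-1.9,-3.5,0],0],[[-1.9,-3.5,0],0],[[-1.9,-3.5,0],0],[[-1.9,-3.5,0],0],[[-1.8,-3.3,0],0],[[-0.45,-0.6,0],0],[[0,0,3],0],[[0,0,3],0],[[0,0,0],0],[[0,0,0],0]]'

```text
time_s: 20.7
tool_pos: [0.5328, -0.238, 0.1016]
tool_rot: [-0.002, 0.117, 0.993, 0.001]
contact_force: [0.6, -0.6, -4.8]
finger_gap: 0.016
```

```bash
python3 -c "
from h import *
rel([.535,-.2388],166.3,.011)"
```

```text
t 20.7 tcp [ 0.5328 -0.238   0.1016] phi 166.51 tilt 0.23 F [ 0.6 -0.6 -4.8] M [0.01 0.16 0.  ] gap 0.016 q [-0.61  0.65  1.64  0.    0.85 -1.95]
tool shift cm [-0.27 -0.04  9.06]
twist needed 0.00371770391811858
shift in final axes -0.24 -0.03 9.06
```

>>> apply_moves --moves '[[[-0.2,0,1.5],0],[[0,0,2],0],[[0,0,2],0],[[0,0,1.5],0],[[0,0,1],0],[[0,0,0.5],0],[[0,0,0.3],0],[[0,0,0.1],0],[[0,0,0],0]]'

```text
time_s: 21.6
tool_pos: [0.5361, -0.2399, 0.0144]
tool_rot: [0.0, 0.118, 0.993, -0.0]
contact_force: [-0.2, 0.2, -3.6]
finger_gap: 0.0159
```

```bash
python3 -c "
from h import *
rel([.535,-.2388],166.3,.011)"
```

```text
t 21.6 tcp [ 0.5361 -0.2399  0.0144] phi 166.49 tilt 0.06 F [-0.2  0.2 -3.6] M [0.06 0.17 0.03] gap 0.0159 q [-0.61  0.79  1.67  0.    0.68 -1.95]
tool shift cm [0.13 0.08 0.34]
twist needed 0.0032998795177605544
shift in final axes 0.13 0.08 0.34
```

>>> apply_moves --moves '[[[0,0,0.15],0],[[0,0,0.15],0],[[0,0,0.05],0],[[0,0,0],0]]'

```text
time_s: 22.0
tool_pos: [0.536, -0.2398, 0.011]
tool_rot: [0.0, 0.118, 0.993, -0.0]
contact_force: [-0.7, 1.2, -0.8]
finger_gap: 0.0164
```

```bash
python3 -c "
from h import *
rel([.535,-.2388],166.3,.011)"
```

```text
t 22.0 tcp [ 0.536  -0.2398  0.011 ] phi 166.49 tilt 0.05 F [-0.7  1.2 -0.8] M [0.06 0.12 0.02] gap 0.0164 q [-0.61  0.8   1.67  0.    0.67 -1.95]
tool shift cm [0.12 0.08 0.  ]
twist needed 0.0032626381958527715
shift in final axes 0.12 0.08 0.0
```

It's on the mat (load gone). Releasing to 4.5 cm, then lifting.

>>> apply_moves --moves '[[[0,0,0],0],[[0,0,0],0],[[0,0,0],0],[[0,0,0],0],[[0,0,-0.5],0],[[0,0,-2],0],[[0,0,-3],0],[[0,0,-4],0],[[0,0,-4],0],[[2,0,-3],0],[[3,0,0],0],[[0,0,0],0]]' --grip 4.5

```text
time_s: 23.2
tool_pos: [0.4836, -0.2261, 0.1766]
tool_rot: [-0.001, 0.118, 0.993, 0.001]
contact_force: [-1.2, 0.1, -0.6]
finger_gap: 0.0451
```

>>> apply_moves --moves '[[[0,4,0],0],[[0,4,0],0],[[0,4,0],0],[[0,4,0],0],[[0,4,0],0],[[0,4,0],0],[[0,0,0],0],[[0,0,0],0]]'

```text
time_s: 24.0
tool_pos: [0.5434, 0.0062, 0.1753]
tool_rot: [-0.0, 0.116, 0.993, -0.0]
contact_force: [0.5, -0.3, 0.6]
finger_gap: 0.0451
```

```bash
python3 -c "
from h import *
hd()
for n in('scene','top'):
    im=capture(n); cv2.imwrite(f'pics/{n}13.png',im[:,:,::-1])
"
```

```text
t 24.0 w -13.4 head-bolt mm [ 81.3 -21.3] underside 167.3 F [ 0.5 -0.3  0.6] M [0.02 0.01 0.  ] gap 0.0451 q [-0.19  0.49  1.69 -0.    0.95 -1.53]
```

View pics/scene13.png

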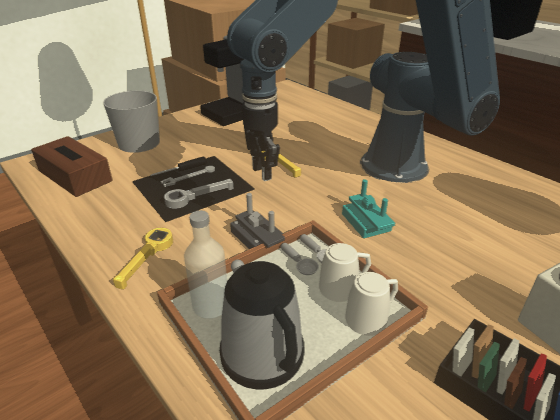

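View pics/top13.png

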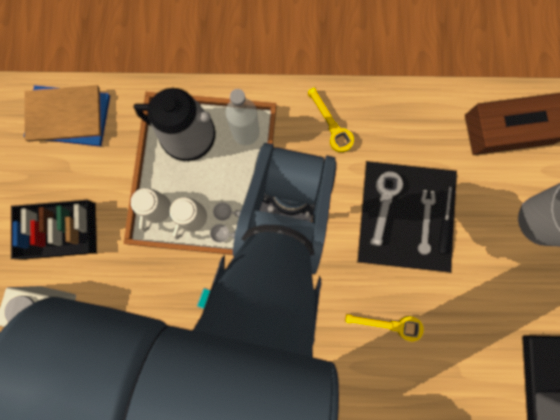

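The wrench lies flat on the mat with its head at (389,184) and handle at (381,240), where it started. The mugs at (148,203) and (184,213) haven't moved, and the gripper is clear of everything. Handing in.

```bash
python3 -c "
from plant import *
print(sign_off())"
```

```text
the job is handed in; nothing more can be done
None
```

The tray clamp is tightened down, the wrench is back on the mat where it started, and I handed the job in at about 24 s. No verdict is reported, so everything below comes from my own checks.

**What I did:** I took the steel ring wrench by its handle, lowered it onto the bolt head already lined up, and made three clockwise swings with free returns. The wrench stayed seated until the end of the third swing.

**Bolt at its stop:** The bolt's value can't be read directly.
- On the third swing the bolt stopped turning while the wrench pushed with nearly 3 N m, against about 0.5 N m to turn it. The ratchet slipped a tooth under that load.
- After I lifted the wrench off, the bolt's outline matched the one predicted for home.

**Last checks:**
- The final pictures show the wrench lying on the mat and the mugs not visibly moved.
- The gripper was touching nothing, and the tool force was near zero.

**What disagreed:**
- My pictures showed only about 2.6 rad of turning and 6.4 mm of plate travel, not 3.2 rad and 8 mm. That fits if the bolt started at about 0.6 rad, which is also what the flats' starting angle suggests.
- An automatic fit of the bolt outline, done after lifting off, gave about 65° instead of the expected 83°. The bolt's shaded faces made that fit poor, so I relied on the drawn outline instead.

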